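Sweep, index and load the inspection stage

TASK

Get the inspection stage ready for the next batch: first use the brush, not the fingers, to sweep every orange chip off the aluminium plate into the red trough; then turn the black knob until the pointer's needle stands exactly opposite the red mark, and only after that set each blue specimen mount from the green mat flat in the middle of a ring on the plate, one to a ring. Finish with the brush standing upright on its black rubber pad and leave the other things on the bench alone.

Things in the scene. Friction and masses are not known exactly. Their poses are not given: they have to be found in the camera images.
- stage: Fixed stage. Aluminium plate 160 (x) by 200 (y) mm, top 45 mm above the bench; white lips 12 mm higher inside x = 80, y = +-100 mm. Open -x edge drops into a red trough: x -80 to -192, y +-102, floor 5, side walls 35, near wall 50 mm high. White scale shelf beyond the far lip and gear housing with knob at +y side, both 45 mm high. Origin at bench height under the plate's centre.
- spot0 (a point): Centre of a painted ring (black, 42 mm outside, white inside) on the stage plate, at its surface; stage frame (-50, -50, 45) mm
- spot1 (a point): Centre of the ring at stage frame (-50, 50, 45) mm
- spot2 (a point): Centre of the ring at stage frame (20, -50, 45) mm
- spot3 (a point): Centre of the ring at stage frame (20, 50, 45) mm
- knob (a joint): Angle of the black knob, rad, 0 to 11.6, growing clockwise seen from above. Each radian clockwise drives the pointer 12 mm towards the stage's -y. It stays where it is left (0.03 N m of friction).
- knob_grip (a point): On the knob's vertical axis at the height to grip, 82 mm above the bench (37 above the gear housing). The knob is a 44 mm disc with an upright grip bar 42 mm long, 14 mm thick, from 23 mm below this point to 7 mm above it. The bar lies along this point's x axis, which turns with the knob; at knob angle 0 it is the stage's x axis.
- pointer: Black slide with a needle, on the scale shelf, driven by the knob along the stage's y. Origin at the tip of the needle, which points to the stage's +x, 4 mm wide; the slide block, 22 mm wide, lies behind it and tops out 64 mm above the bench.
- red_mark: Red index tab fixed on the scale shelf, 33 mm long, with a 5 mm wide tongue whose tip (the origin) faces the pointer's needle; the tongue lies along the tab's x axis, which is parallel to the stage's x. A blue tab of the same shape, for another job, sits elsewhere on the shelf (to be ignored).
- brush: Block brush standing on its bristles: black bristle block 106 (x) by 46 (y) mm, 26 mm tall, under a wooden back 112 by 48 mm that reaches to 40 mm, with an upright yellow grip 62 (x) by 20 (y) mm from 40 to 83 mm; about 130 g, bottom-heavy. Origin at the centre of the bristles' underside, x along its length.
- brush_pad: Black rubber pad, fixed, 150 (x) by 110 (y) mm, paper-thin and flush with the bench, the brush's place. Origin at its centre, at bench height.
- mount0: Specimen mount: a blue resin puck 30 mm in diameter, 22 mm tall, with a steel disc in its upper face; origin at its underside's centre, z up. It waits on a paper-thin fixed green mat at bench height. May be absent.
- mount1: Specimen mount: a blue resin puck 30 mm in diameter, 22 mm tall, with a steel disc in its upper face; origin at its underside's centre, z up. It waits on a paper-thin fixed green mat at bench height. May be absent.
- mount2: Specimen mount: a blue resin puck 30 mm in diameter, 22 mm tall, with a steel disc in its upper face; origin at its underside's centre, z up. It waits on a paper-thin fixed green mat at bench height. May be absent.
- mount3: Specimen mount: a blue resin puck 30 mm in diameter, 22 mm tall, with a steel disc in its upper face; origin at its underside's centre, z up. It waits on a paper-thin fixed green mat at bench height. May be absent.
- chip0: Orange resin chip, about 18x13x12 mm, lying on the stage plate; origin at its underside's centre. May be absent.
- chip1: Orange resin chip, about 14x14x12 mm, lying on the stage plate; origin at its underside's centre. May be absent.
- chip2: Orange resin chip, about 16x12x13 mm, lying on the stage plate; origin at its underside's centre. May be absent.
- chip3: Orange resin chip, about 19x12x12 mm, lying on the stage plate; origin at its underside's centre. May be absent.
- chip4: Orange resin chip, about 15x15x11 mm, lying on the stage plate; origin at its underside's centre. May be absent.
- dropper0: Small white dropper bottle, 28 mm across, 60 mm tall; a bystander, to be left alone.
- dropper1: Small white dropper bottle, 28 mm across, 60 mm tall; a bystander, to be left alone.
- driver: Blue-handled screwdriver, 170 mm, lying; a bystander, to be left alone.
- pot: Amber jar, 44 mm across, 50 mm tall; a bystander, to be left alone.
Mind the look-alikes: they are no part of the job. Leave any brown look-alike of the mount0 alone.

How it is judged:
On the way, in this order (a step that is already met when the one before it is completed fails the run):
1. every chip lies in the red trough (x of chip0 in the frame of stage between -0.195 and -0.08 m and y of chip0 in the frame of stage between -0.105 and 0.105 m and z of each of chip0, chip1, chip2, chip3, chip4 in the frame of stage below 0.042 m and x of chip1 in the frame of stage between -0.195 and -0.08 m and y of chip1 in the frame of stage between -0.105 and 0.105 m and x of chip2 in the frame of stage between -0.195 and -0.08 m and y of chip2 in the frame of stage between -0.105 and 0.105 m and x of chip3 in the frame of stage between -0.195 and -0.08 m and y of chip3 in the frame of stage between -0.105 and 0.105 m and x of chip4 in the frame of stage between -0.195 and -0.08 m and y of chip4 in the frame of stage between -0.105 and 0.105 m), for 0.3 s.
2. the needle stands opposite the red mark (within 2.5 mm) (y of pointer in the frame of red_mark between -0.0025 and 0.0025 m), for 0.4 s.
3. each mount stands flat in a ring (within 12 mm of its centre) ((distance between mount0 and spot0 below 0.012 m or distance between mount0 and spot1 below 0.012 m or distance between mount0 and spot2 below 0.012 m or distance between mount0 and spot3 below 0.012 m) and angle between each of mount0, mount1, mount2, mount3's own z axis and vertical below 0.15 rad and (distance between mount1 and spot0 below 0.012 m or distance between mount1 and spot1 below 0.012 m or distance between mount1 and spot2 below 0.012 m or distance between mount1 and spot3 below 0.012 m) and (distance between mount2 and spot0 below 0.012 m or distance between mount2 and spot1 below 0.012 m or distance between mount2 and spot2 below 0.012 m or distance between mount2 and spot3 below 0.012 m) and (distance between mount3 and spot0 below 0.012 m or distance between mount3 and spot1 below 0.012 m or distance between mount3 and spot2 below 0.012 m or distance between mount3 and spot3 below 0.012 m)), for 0.2 s.
At the end, for the whole second after the job is handed in: All chips lie in the red trough; the needle is within 2.5 mm of the red mark along the scale; each mount stands upright within 12 mm of the centre of a ring; the brush stands upright within 45 mm of the middle of its pad; mounts and brush at rest (all of step 1 and all of step 2 and all of step 3 and horizontal distance between brush and brush_pad below 0.045 m and angle between brush's own z axis and vertical below 0.15 rad and height (world z) of brush below 0.012 m and linear speed of each of mount0, mount1, mount2, mount3, brush below 0.02 m/s); the robot touches nothing.
It fails at once if a chip is touched by the fingers (contact force between the fingers and chip0 above 0.5 N or contact force between the fingers and chip1 above 0.5 N or contact force between the fingers and chip2 above 0.5 N or contact force between the fingers and chip3 above 0.5 N or contact force between the fingers and chip4 above 0.5 N).
It fails at once if the pointer is pushed directly instead of by the knob (contact force between any of the fingers, brush and pointer above 1 N).
It fails at once if a bystander is moved more than 30 mm (distance of any of dropper0, dropper1, driver, pot from where it was at the start of the episode above 0.03 m).
Of chip0, chip1, chip2, chip3, chip4 only 3 to 5 are there at a start; the rules pass over those that are not, and their reading is None.
Of mount0, mount1, mount2, mount3 only 3 to 4 are there at a start; the rules pass over those that are not, and their reading is None.
At some moment in a run one of brush, mount0, mount1, mount2, mount3 may be knocked a few centimetres aside while the robot is not near it.
It also fails if it takes over 200 s, if anything falls off the work surface, if the arm or the gripper's body presses on something with over 40 N, if the wrist force passes 120 N, or if a joint passes its speed limit or range.

ROBOT

A 7-joint arm with a two-finger parallel gripper is mounted at the origin on the work surface. World frame = base frame: x ahead of the robot, y to its left, z up, the work surface at z = 0. Lengths are in m, angles in rad, forces in N, time in s.
With the tool pointing down it reaches from about 0.425 to 0.875 m from the base axis. Payload 4.7 kg.
Tool frame: the origin (TCP) lies between the finger pads; the fingertips stand 19 mm ahead of it and the grasp point (between the pads) is the TCP (ctrl.tip_extent is the distance from the TCP to the fingertips, in m); z points along the fingers, y is the line along which they close (so a half turn about z gives the same grasp; the last joint's range is limited). The gripper opens to 87 mm and grips with 3 to 60 N. Pads are 19 mm wide; open, the fingers measure 117 mm over their backs; the gripper's body (75 mm by 190 mm) begins 51 mm behind the grasp point.
Start: joints at [-1.226, 0.321, -0.07, 1.45, 0.023, 1.371, -0.057], TCP at [0.211, 0.615, 0.213] pointing down, gripper open.
Joint ranges: [-2.86, 2.86], [-0.3, 2.09], [-1.38, 1.24], [0.06, 2.45], [-1.56, 4.7], [0.09, 2.05], [-2.69, 2.69]. Speed limits (rad/s): [2.57, 2.57, 3.14, 3.14, 3.14, 3.14, 3.14].

INTERFACE

Orientations are given as a rotation vector (axis times angle).
In Python, from bench import ctrl gives the robot as it stands.
- The arm moves only by the shell command python3 -m crank 'ROWS' [OPENING] [FORCE]. ROWS is JSON, a list of rows, each an object of numbers: "tx", "ty", "tz": the shift along the tool's x, y, z in mm; "turn": the turn about the tool's z in units of 5 degrees (1.0 is 5 degrees). In form: [{"tx": .., "ty": .., "tz": .., "turn": ..}, ...]. A call has 1 to 5 rows; each row is the pose to reach, as a shift and turn from the pose commanded when the call began, along the tool's axes at that moment; what a row does not reach only later rows make up. A row lasts 1/8 s, in which the tool goes at most 62.5 mm and 10.7 degrees, less where a joint would pass 70% of its speed; a pose out of reach is approached as far as the arm can. A call with a gripper value outside its range is refused whole. OPENING is the finger opening in mm, from 0 to 87, set as the call begins (- or left out, the last holds). The fingers move at their own pace and stop on an object; FORCE is the grip in N (left out, the last holds). Time passes only in rows, so rows that repeat a pose let the fingers close. It gives the time, the measured TCP pose, the force, the opening and the grip force at its end, in the units of the state.
- ctrl.get_state(): the state, without advancing time (a new reading comes with each control period).
- ctrl.get_image(name): name is "side" or "top"; returns (picture, depth): 420x560x3 uint8, red, green, blue; 420x560 float32, m along the optical axis (not along the pixel's ray), 0 where there is no reading.
- ctrl.camera_model(name): a dict with "intrinsics" (3x3 intrinsics, pixels), "origin" and "orientation" of the camera in the world. Camera axes: x right, y down, z forward; pixel columns grow to the right and rows downward; lengths in m; the calibration is good to about 2 mm. A picture is of the moment at which its call begins. camera_model takes no time and is no camera call.
- ctrl.close_job(): hands the job in; it is judged then, once.
Trained networks look in the newest picture that a camera, given by its name, has taken for a name from the list of things; names that differ only in an ending like _2 or _b are one class to them, and where a whole thing is asked for, a point or a joint stands for the part that bears it (a point fixed in the world has none). Each returns a list of dicts, best first, with "confidence" (0 to 1); they miss things now and then, are a little off and sometimes report something else, mostly with a low value. They report only what shows in the picture. A call takes as long as a camera call. They do not tell look-alikes from the thing itself.
- ctrl.recognise(camera, query): "xyz" ([x, y, z] in m, in world coordinates, good to about 4 mm: the middle of the surface that is visible of it).
- ctrl.mark_of(camera, query): "xyz" ([x, y, z] in m, in world coordinates, good to about 4 mm: a listed point, or the origin of a listed thing).
The state is a dict: "time": time; "joint_positions": joint angles; "qd": joint speeds; "joint_torque": joint torques, N m; "position": TCP position; "tool_rot": TCP orientation; "ft_force": force on the tool from outside, world axes, zero at the start; "torque": the same for the moment, N m; "grip_width": opening from 0.0 (shut) to 1.0 (fully open); "grip_force": force on a finger pad.
Only numpy, scipy, OpenCV 4.12 (cv2) and the standard library are available. Lean on these libraries where they do the work, as an engineer would, in place of code of your own. Each camera call takes 0.05 s, during which the arm holds its last target. There are 200 camera calls.

## Working session

There is one attempt and no reset: what is moved stays moved. The work goes in short steps, Python scripts to look and compute and a shell command to move; the robot and the scene stay as the last step left them, time stands still between calls to the robot, and variables do not carry over. Pictures are saved under pics/ and viewed, at most 14 in all, crops included, and the job is handed in when it is done.

```bash
ls; mkdir -p pics
cat > h.py <<'E'
import numpy as np, cv2
from bench import ctrl
from scipy.spatial.transform import Rotation as R
def cam(n):
    m=ctrl.camera_model(n); K=np.array(m["intrinsics"]); o=np.array(m["origin"]); q=np.array(m["orientation"])
    if q.shape==(3,3): M=q
    elif q.size==3: M=R.from_rotvec(q).as_matrix()
    else: M=R.from_quat(q).as_matrix()
    return K,o,M
def cloud(n,d):
    K,o,M=cam(n); h,w=d.shape; v,u=np.mgrid[:h,:w]
    p=np.stack([(u-K[0,2])/K[0,0]*d,(v-K[1,2])/K[1,1]*d,d],-1)
    return p@M.T+o
def pix(n,p):
    K,o,M=cam(n); c=M.T@(np.array(p)-o); q=K@c; return (q[:2]/q[2]).round(1)
def shot(n,name=None):
    im,d=ctrl.get_image(n)
    if name: cv2.imwrite(f'pics/{name}.png',im[...,::-1])
    return im,d,cloud(n,d)
def tool():
    s=ctrl.get_state(); return np.array(s["position"]),R.from_rotvec(s["tool_rot"])
def togo(p,yaw=None):
    """rows needed: shift to world p (mm in tool axes) ; yaw= wanted world angle of tool y axis (deg, mod 180)"""
    t,r=tool(); d=r.inv().apply(np.array(p)-t)*1000
    y=r.apply([0,1,0]); a=np.degrees(np.arctan2(y[1],y[0])); out=d.round(1)
    k=None
    if yaw is not None:
        k=((a-yaw+90)%180-90)/5  # tool z down: positive turn reduces world yaw
    print('go',out,'turn',None if k is None else round(k,2),'ynow',round(a,1),'q7',round(ctrl.get_state()["joint_positions"][6],2))
E
python3 - <<'E'
from h import *
print(ctrl.camera_model("top")); print(ctrl.camera_model("side")["origin"])
for n in("top","side"):
    shot(n,n+"0")
    for q in ("stage","spot0","spot1","spot2","spot3","knob_grip","pointer","red_mark","brush","brush_pad","mount0","chip0","dropper0","driver","pot"):
        for f in ((ctrl.mark_of,) if n=="side" else (ctrl.mark_of,)):
            print(n,q,[(np.round(r["xyz"],3).tolist(),round(r["confidence"],2)) for r in f(n,q)])
print(ctrl.get_state())
E
```

```text
pics
{'intrinsics': array([[538.32746775,   0.        , 275.35631582],
       [  0.        , 538.32746775, 207.50729909],
       [  0.        ,   0.        ,   1.        ]]), 'origin': array([ 0.46764208, -0.02953469,  1.56802058]), 'orientation': array([-2.20880854,  2.17290166, -0.0438058 ])}
[ 0.32487565 -0.60294699  0.76063762]
top stage [([0.558, 0.031, 0.001], 0.82)]
top spot0 [([0.589, -0.018, 0.04], 0.86), ([0.514, -0.022, 0.047], 0.64), ([0.575, 0.084, 0.042], 0.61), ([0.502, 0.07, 0.05], 0.59)]
top spot1 [([0.589, -0.018, 0.04], 0.86), ([0.514, -0.022, 0.047], 0.64), ([0.575, 0.084, 0.042], 0.61), ([0.502, 0.07, 0.05], 0.59)]
top spot2 [([0.589, -0.018, 0.04], 0.86), ([0.514, -0.022, 0.047], 0.64), ([0.575, 0.084, 0.042], 0.61), ([0.502, 0.07, 0.05], 0.59)]
top spot3 [([0.589, -0.018, 0.04], 0.86), ([0.514, -0.022, 0.047], 0.64), ([0.575, 0.084, 0.042], 0.61), ([0.502, 0.07, 0.05], 0.59)]
top knob_grip [([0.568, 0.193, 0.08], 0.6), ([0.589, -0.256, 0.002], 0.5)]
top pointer [([0.592, -0.256, 0.001], 0.71), ([0.69, 0.053, 0.047], 0.62), ([0.694, 0.002, 0.045], 0.24)]
top red
[... 1974 characters left out ...]
)]
{'time': 1.6, 'joint_positions': array([-1.22589588,  0.32104666, -0.07007519,  1.45048164,  0.02259583,
        1.37080984, -0.0568834 ]), 'qd': array([ 0.00031181,  0.00241452,  0.00057457,  0.00063152, -0.0017127 ,
        0.00011393,  0.00087655]), 'joint_torque': array([ 6.79529376e-05, -4.91084290e+01, -4.03178371e-01, -3.12769926e+01,
       -6.38567470e-02,  3.34736786e-02,  3.89268530e-05]), 'position': array([0.21116529, 0.6147688 , 0.21266523]), 'tool_rot': array([5.17228633e-01, 3.09866852e+00, 5.26883738e-05]), 'ft_force': array([-0.36156847,  0.02934596, -0.49669633]), 'torque': array([0.03131402, 0.03315003, 0.01782164]), 'grip_force': 0.0, 'grip_width': 1.0000853805850014}
```

View pics/top0.png

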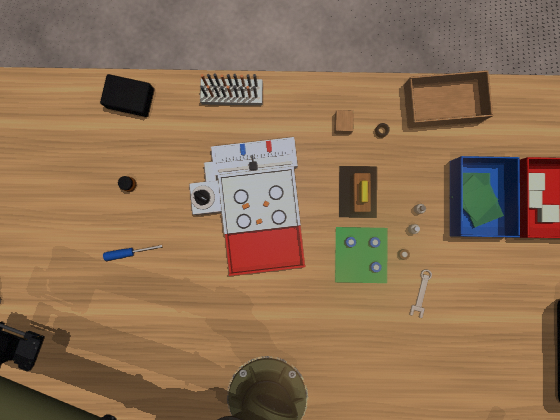

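View pics/side0.png

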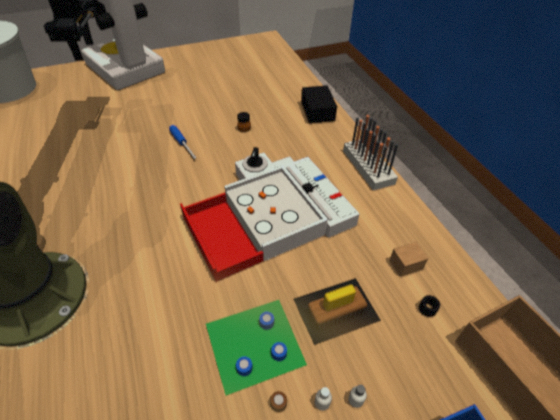

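The top view shows three blue mounts on the green mat at (350,242), (374,242) and (376,267), and a brown look-alike off the mat at (404,254). Three chips lie on the plate at (246,206), (266,204) and (259,221). The red mark is at (268,147) and the pointer at (253,166), with the blue tab at (243,150). The brush is on its pad at (364,191). The side view agrees, so I'll fit the stage pose and measure the details next.

```bash
cat >> h.py <<'E'
SP=np.array([[-50,-50],[-50,50],[20,-50],[20,50]])/1000
def fit_stage(reps=3):
    obs=[];ref=[]
    g=np.array([.56,.031]);a=.12
    for _ in range(reps):
        for n in("top","side"):
            ctrl.get_image(n)
            for r in ctrl.mark_of(n,"spot0"):
                p=np.array(r["xyz"])[:2]; c,s=np.cos(a),np.sin(a)
                W=g+SP@np.array([[c,s],[-s,c]]); k=np.argmin(np.linalg.norm(W-p,axis=1))
                if np.linalg.norm(W[k]-p)<.02: obs.append(p);ref.append(SP[k])
    O=np.array(obs);F=np.array(ref);o=O-O.mean(0);f=F-F.mean(0)
    a=np.arctan2((f[:,0]*o[:,1]-f[:,1]*o[:,0]).sum(),(f*o).sum()); M=np.array([[np.cos(a),-np.sin(a)],[np.sin(a),np.cos(a)]])
    t=O.mean(0)-M@F.mean(0); return t,a,np.abs(O-(F@M.T+t)).mean(),len(O)
def w2s(p,t,a):
    c,s=np.cos(a),np.sin(a); d=np.asarray(p)[...,:2]-t; return np.stack([d@[c,s],d@[-s,c]],-1)
def s2w(x,y,t,a):
    c,s=np.cos(a),np.sin(a); return np.array([t[0]+c*x-s*y,t[1]+s*x+c*y])
E
python3 - <<'E'
from h import *
t,a,e,n=fit_stage(3); print("stage",t.round(4),np.degrees(a).round(2),e,n)
for cn in("top","side"):
    im,d,P=shot(cn); hsv=cv2.cvtColor(im,cv2.COLOR_RGB2HSV); H,S,V=cv2.split(hsv)
    L=w2s(P,t,a); z=P[...,2]
    red=((H<6)|(H>174))&(S>150)&(V>90)
    m=red&(L[...,0]<-.07)&(L[...,0]>-.22)&(abs(L[...,1])<.13); q=P[m][:,:2].astype(np.float32)
    print(cn,"trough stage ext",np.percentile(L[m],[1,99],axis=0).round(4).tolist(),"rect angle",cv2.minAreaRect(q)[2], "ctr", w2s(np.array(cv2.minAreaRect(q)[0]),t,a))
    m=red&(L[...,0]>.09)&(L[...,0]<.2)&(abs(L[...,1])<.15); print(" redmark n",m.sum(),L[m].mean(0).round(4),np.percentile(L[m],[2,98],axis=0).round(4).tolist(),"z",np.median(z[m]).round(4))
    m=(V<60)&(L[...,0]>.09)&(L[...,0]<.17)&(abs(L[...,1])<.1)&(z>.05); print(" pointer n",m.sum(),L[m].mean(0).round(4),np.percentile(L[m],[2,98],axis=0).round(4).tolist(),"z",np.median(z[m]).round(4))
    m=(H>4)&(H<18)&(S>150)&(V>120)&(abs(L[...,0])<.075)&(abs(L[...,1])<.095)&(z>.04)
    nn,lab,st,ce=cv2.connectedComponentsWithStats(m.astype(np.uint8))
    for i in range(1,nn):
        if st[i,4]>4: print(" chip",L[lab==i].mean(0).round(4),st[i,4],P[lab==i].mean(0).round(3))
    m=(H>20)&(H<35)&(S>150)&(V>100)&(abs(P[...,0]-.59)<.12)&(abs(P[...,1]+.26)<.12)&(z>.05)
    r=cv2.minAreaRect(P[m&(z>.078)][:,:2].astype(np.float32)); print(" grip",m.sum(),P[m&(z>.078)].mean(0).round(4),r)
    m=(V<75)&(L[...,0]>-.05)&(L[...,0]<.08)&(L[...,1]>.11)&(L[...,1]<.22)&(z>.083)
    r=cv2.minAreaRect(P[m][:,:2].astype(np.float32)); print(" knobbar",m.sum(),P[m].mean(0).round(4),L[m].mean(0).round(4),r)
print(ctrl.get_state()["time"])
E
```

```text
stage [0.5595 0.0319] 7.37 0.0018922069018523886 23
top trough stage ext [[-0.1949, -0.1038], [-0.0811, 0.1073]] rect angle 7.3724822998046875 ctr [-0.13949018  0.00339244]
 redmark n 40 [ 0.1559 -0.0425] [[0.1421, -0.0476], [0.17, -0.0374]] z 0.0481
 pointer n 49 [0.1027 0.0079] [[0.093, -0.0004], [0.1135, 0.0161]] z 0.0632
 chip [-0.0067 -0.0159] 17 [0.555 0.015 0.058]
 chip [-0.0067  0.0404] 21 [0.548 0.071 0.056]
 chip [-0.0541  0.008 ] 17 [0.505 0.033 0.058]
 grip 144 [ 0.5919 -0.2585  0.083 ] ((0.5920971632003784, -0.2578524351119995), (0.0556950643658638, 0.017413582652807236), 0.5111690759658813)
 knobbar 67 [0.57   0.1932 0.089 ] [0.0311 0.1586] ((0.5697531700134277, 0.1927427053451538), (0.04008563235402107, 0.013635305687785149), 59.08573532104492)
side trough stage ext [[-0.2009, -0.1088], [-0.0846, 0.1043]] rect angle 7.587197780609131 ctr [-0.14184901 -0.00123308]
 redmark n 33 [ 0.1503 -0.0438] [[0.1369, -0.0491], [0.1622, -0.0389]] z 0.046
 pointer n 49 [0.0989 0.001 ] [[0.0907, -0.0068], [0.1075, 0.0123]] z 0.0598
 chip [-0.0119  0.0381] 23 [0.543 0.068 0.054]
 chip [-0.0594  0.0049] 18 [0.5   0.029 0.055]
 chip [-0.0125 -0.0198] 16 [0.55  0.011 0.054]
 grip 337 [ 0.5867 -0.2619  0.0803] ((0.5875193476676941, -0.26169857382774353), (0.05937016010284424, 0.01958886906504631), 2.2140016555786133)
 knobbar 40 [0.5644 0.1881 0.0855] [0.025  0.1542] ((0.5645965933799744, 0.18889546394348145), (0.03975339233875275, 0.0121398800984025), 55.77805709838867)
2.3
```

Run:
```python
from h import *
togo([.589,-.260,.17],91)
togo([.589,-.260,.0645],91)
```

```text
go [-641.5 -704.7   42.7] turn -3.99 ynow 71.0 q7 -0.06
go [-641.5 -704.7  148.2] turn -3.99 ynow 71.0 q7 -0.06
```

```bash
python3 -m crank '[{"tx":-36,"ty":-40},{"tx":-76,"ty":-83},{"tx":-116,"ty":-127},{"tx":-156,"ty":-171},{"tx":-196,"ty":-215}]' 60 20
python3 -m crank '[{"tx":-36,"ty":-40},{"tx":-76,"ty":-83},{"tx":-116,"ty":-127},{"tx":-156,"ty":-171},{"tx":-196,"ty":-215}]'
python3 -m crank '[{"tx":-36,"ty":-40},{"tx":-76,"ty":-83},{"tx":-116,"ty":-127},{"tx":-156,"ty":-171},{"tx":-196,"ty":-215}]'
python3 -m crank '[{"tx":-35,"ty":-39,"turn":-1},{"tx":-53,"ty":-60,"turn":-3},{"tx":-53,"ty":-60,"turn":-4},{"tx":-53,"ty":-60,"turn":-4}]'
python3 -c "
from h import *
togo([.589,-.260,.0645],91)"
```

```text
go [-641.5 -704.7  148.2] turn -3.99 ynow 71.0 q7 -0.06$[0]: bad value
$[0]: bad value
$[0]: bad value
$[0]: bad value
```

```bash
python3 -m crank '[{"tx":-36,"ty":-40,"tz":0,"turn":0},{"tx":-76,"ty":-83,"tz":0,"turn":0},{"tx":-116,"ty":-127,"tz":0,"turn":0},{"tx":-156,"ty":-171,"tz":0,"turn":0},{"tx":-196,"ty":-215,"tz":0,"turn":0}]' 60 20
python3 -c "
from h import *
togo([.589,-.260,.0645],91)"
```

```text
time: 2.92
position: [0.3274, 0.3459, 0.2129]
tool_rot: [0.517, 3.098, 0.001]
ft_force: [0.6, -0.5, 0.3]
grip_width: 0.693
grip_force: 0.0
go [-444.2 -488.3  148.1] turn -3.99 ynow 71.0 q7 0.37
```

```bash
python3 -m crank '[{"tx":-36,"ty":-40,"tz":0,"turn":0},{"tx":-76,"ty":-83,"tz":0,"turn":0},{"tx":-116,"ty":-127,"tz":0,"turn":0},{"tx":-156,"ty":-171,"tz":0,"turn":0},{"tx":-196,"ty":-215,"tz":0,"turn":0}]' 60 20
python3 -m crank '[{"tx":-36,"ty":-40,"tz":0,"turn":0},{"tx":-76,"ty":-83,"tz":0,"turn":0},{"tx":-116,"ty":-127,"tz":0,"turn":0},{"tx":-156,"ty":-171,"tz":0,"turn":0},{"tx":-196,"ty":-215,"tz":0,"turn":0}]'
python3 -m crank '[{"tx":-35,"ty":-39,"tz":0,"turn":-1},{"tx":-52,"ty":-58,"tz":0,"turn":-3},{"tx":-52,"ty":-58,"tz":0,"turn":-4},{"tx":-52,"ty":-58,"tz":0,"turn":-4}]'
python3 -c "
from h import *
togo([.589,-.260,.0645],91)"
```

```text
time: 3.55
position: [0.4429, 0.079, 0.2131]
tool_rot: [0.517, 3.098, 0.002]
ft_force: [0.7, -0.2, -0.5]
grip_width: 0.693
grip_force: 0.0
time: 4.18
position: [0.5587, -0.1876, 0.2132]
tool_rot: [0.515, 3.098, 0.001]
ft_force: [1.5, 0.8, -0.0]
grip_width: 0.69
grip_force: 0.0
time: 4.68
position: [0.5881, -0.2583, 0.2125]
tool_rot: [0.026, -3.141, -0.0]
ft_force: [0.8, 0.4, 0.6]
grip_width: 0.689
grip_force: 0.0
go [ -0.9  -1.7 148. ] turn -0.01 ynow 91.0 q7 2.14
```

```bash
python3 -m crank '[{"tx":-1,"ty":-2,"tz":50,"turn":0},{"tx":-1,"ty":-2,"tz":100,"turn":0},{"tx":-1,"ty":-2,"tz":130,"turn":0},{"tx":-1,"ty":-2,"tz":148,"turn":0},{"tx":-1,"ty":-2,"tz":148,"turn":0}]'
python3 -m crank '[{"tx":0,"ty":0,"tz":0,"turn":0},{"tx":0,"ty":0,"tz":0,"turn":0},{"tx":0,"ty":0,"tz":0,"turn":0},{"tx":0,"ty":0,"tz":0,"turn":0}]' 10 30
python3 -m crank '[{"tx":0,"ty":0,"tz":-30,"turn":0},{"tx":0,"ty":0,"tz":-80,"turn":0},{"tx":0,"ty":0,"tz":-110,"turn":0},{"tx":0,"ty":0,"tz":-110,"turn":2},{"tx":0,"ty":0,"tz":-110,"turn":2}]'
python3 -c "
from h import *
t,a=np.array([.5595,.0319]),np.radians(7.37)
p=s2w(.042,.012,t,a); togo([*p,.18],np.degrees(a))"
```

```text
time: 5.3
position: [0.5888, -0.2592, 0.0639]
tool_rot: [0.029, -3.14, -0.001]
ft_force: [-0.0, -0.3, 0.2]
grip_width: 0.691
grip_force: 0.0
time: 5.8
position: [0.5894, -0.26, 0.0651]
tool_rot: [-0.029, 3.141, -0.0]
ft_force: [-0.8, -0.4, 0.5]
grip_width: 0.318
grip_force: 0.0
time: 6.42
position: [0.5892, -0.2599, 0.175]
tool_rot: [0.242, 3.132, -0.0]
ft_force: [-0.7, 1.2, -0.4]
grip_width: 0.115
grip_force: 0.0
go [ 37.3 307.   -5.1] turn 14.76 ynow 81.1 q7 2.0
```

```bash
python3 -m crank '[{"tx":0,"ty":0,"tz":0,"turn":-1},{"tx":0,"ty":0,"tz":0,"turn":-2},{"tx":0,"ty":0,"tz":0,"turn":-2}]' 50 30
python3 - <<'E'
from h import *
for cn in("side","top"):
    im,d,P=shot(cn,"b_"+cn); hsv=cv2.cvtColor(im,cv2.COLOR_RGB2HSV); H,S,V=cv2.split(hsv);z=P[...,2]
    m=(H>20)&(H<35)&(S>150)&(V>100)&(abs(P[...,0]-.59)<.12)&(abs(P[...,1]+.26)<.12)&(z>.05)
    print(m.sum(), np.round([r["xyz"] for r in ctrl.mark_of(cn,"brush")],3))
    if m.sum()>20: print(cv2.minAreaRect(P[m][:,:2].astype(np.float32)),P[m].mean(0),z[m].max())
togo([.589,-.260,.0645],91)
E
```

```text
time: 6.8
position: [0.5888, -0.2598, 0.174]
tool_rot: [0.031, -3.141, -0.001]
ft_force: [-0.4, 0.7, 0.3]
grip_width: 0.37
grip_force: 0.0
453 []
((0.5871448516845703, -0.26193368434906006), (0.06130976602435112, 0.019797049462795258), 1.5603710412979126) [ 0.5855246  -0.26554001  0.0732239 ] 0.083025590615459
0 [[ 0.544  0.07   0.045]
 [ 0.594 -0.261  0.003]]
go [ 0.000e+00 -1.000e-01  1.099e+02] turn 0.01 ynow 91.0 q7 2.16
```

Brush hasn't moved. The fingers just need more time to close.

```bash
python3 -m crank '[{"tx":0,"ty":0,"tz":0,"turn":0},{"tx":0,"ty":0,"tz":30,"turn":0},{"tx":0,"ty":0,"tz":75,"turn":0},{"tx":0,"ty":0,"tz":109,"turn":0},{"tx":0,"ty":0,"tz":109,"turn":0}]' 50 30
python3 -m crank '[{"tx":0,"ty":0,"tz":0,"turn":0},{"tx":0,"ty":0,"tz":0,"turn":0},{"tx":0,"ty":0,"tz":0,"turn":0},{"tx":0,"ty":0,"tz":0,"turn":0},{"tx":0,"ty":0,"tz":0,"turn":0}]' 10 30
python3 -m crank '[{"tx":0,"ty":0,"tz":0,"turn":0},{"tx":0,"ty":0,"tz":0,"turn":0},{"tx":0,"ty":0,"tz":0,"turn":0}]'
```

```text
time: 7.62
position: [0.5871, -0.2588, 0.0629]
tool_rot: [0.029, -3.136, -0.003]
ft_force: [1.2, -0.2, 1.1]
grip_width: 0.574
grip_force: 0.0
time: 8.25
position: [0.5897, -0.2603, 0.0664]
tool_rot: [-0.029, 3.14, -0.001]
ft_force: [-0.6, -0.1, 3.0]
grip_width: 0.222
grip_force: 30.0
time: 8.62
position: [0.5896, -0.2605, 0.0664]
tool_rot: [-0.028, 3.14, -0.001]
ft_force: [0.6, -1.5, 4.7]
grip_width: 0.224
grip_force: 30.0
```

```bash
python3 -m crank '[{"tx":0,"ty":0,"tz":-20,"turn":0},{"tx":0,"ty":0,"tz":-70,"turn":0},{"tx":0,"ty":0,"tz":-115,"turn":0},{"tx":0,"ty":0,"tz":-115,"turn":2},{"tx":0,"ty":0,"tz":-115,"turn":4}]'
python3 -c "
from h import *
t,a=np.array([.5595,.0319]),np.radians(7.37)
p=s2w(.042,.012,t,a); togo([*p,.18],np.degrees(a))
print(ctrl.get_state()['ft_force'],ctrl.get_state()['joint_positions'].round(2))"
```

```text
time: 9.25
position: [0.5891, -0.2597, 0.1819]
tool_rot: [0.526, 3.097, 0.001]
ft_force: [-0.8, 0.5, -1.8]
grip_width: 0.226
grip_force: 30.0
go [ 92.  295.    2.1] turn 12.67 ynow 70.7 q7 1.83
[-0.83752508  0.52276305 -1.79376526] [-0.23  0.4   0.79  1.54 -0.29  1.33  1.83]
```

```bash
python3 -m crank '[{"tx":12,"ty":40,"tz":0,"turn":2},{"tx":28,"ty":90,"tz":0,"turn":4},{"tx":45,"ty":145,"tz":0,"turn":6},{"tx":62,"ty":200,"tz":0,"turn":8},{"tx":78,"ty":250,"tz":0,"turn":10}]'
python3 -m crank '[{"tx":0,"ty":0,"tz":0,"turn":1.5},{"tx":0,"ty":0,"tz":0,"turn":2.7},{"tx":0,"ty":0,"tz":0,"turn":2.7}]'
python3 -c "
from h import *
t,a=np.array([.5595,.0319]),np.radians(7.37)
p=s2w(.042,.012,t,a); togo([*p,.1135],np.degrees(a))
shot('side','c1')
"
```

```text
time: 9.88
position: [0.596, 0.0045, 0.181]
tool_rot: [-1.784, -2.585, -0.001]
ft_force: [0.6, -0.3, -2.0]
grip_width: 0.225
grip_force: 30.0
time: 10.25
position: [0.5962, 0.0021, 0.1809]
tool_rot: [-2.068, -2.364, 0.001]
ft_force: [0.3, 0.3, -1.2]
grip_width: 0.226
grip_force: 30.0
go [46.2  9.7 67.4] turn 0.05 ynow 7.6 q7 0.3
```

View pics/c1.png

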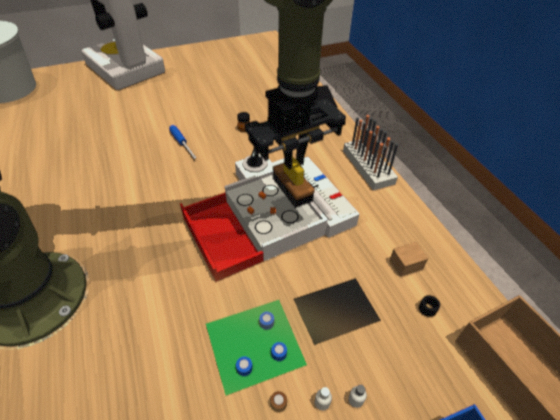

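```bash
python3 -m crank '[{"tx":30,"ty":6,"tz":0,"turn":0},{"tx":46,"ty":9.5,"tz":15,"turn":0},{"tx":46,"ty":9.5,"tz":40,"turn":0},{"tx":46,"ty":9.5,"tz":60,"turn":0},{"tx":46,"ty":9.5,"tz":67,"turn":0}]'
python3 -m crank '[{"tx":0,"ty":0,"tz":0,"turn":0},{"tx":0,"ty":0,"tz":0,"turn":0}]'
python3 -c "
from h import *
t,a=np.array([.5595,.0319]),np.radians(7.37)
p=s2w(-.082,.012,t,a); togo([*p,.1135],np.degrees(a))
"
```

```text
time: 10.92
position: [0.5987, 0.0481, 0.1117]
tool_rot: [-2.07, -2.361, 0.004]
ft_force: [0.4, 0.5, -1.6]
grip_width: 0.224
grip_force: 30.0
time: 11.18
position: [0.6006, 0.0483, 0.1144]
tool_rot: [2.07, 2.362, 0.002]
ft_force: [1.0, 0.5, -1.1]
grip_width: 0.223
grip_force: 30.0
go [   1.3 -124.9    0.7] turn 0.03 ynow 7.5 q7 0.26
```

```bash
python3 -m crank '[{"tx":0,"ty":-8,"tz":1,"turn":0},{"tx":0,"ty":-20,"tz":1,"turn":0},{"tx":0,"ty":-32,"tz":1,"turn":0},{"tx":0,"ty":-44,"tz":1,"turn":0},{"tx":0,"ty":-56,"tz":1,"turn":0}]'
python3 -m crank '[{"tx":0,"ty":-12,"tz":0,"turn":0},{"tx":0,"ty":-24,"tz":0,"turn":0},{"tx":0,"ty":-36,"tz":0,"turn":0},{"tx":0,"ty":-48,"tz":0,"turn":0},{"tx":0,"ty":-60,"tz":0,"turn":0}]'
python3 -m crank '[{"tx":0,"ty":-9,"tz":0,"turn":0},{"tx":0,"ty":-9,"tz":0,"turn":0},{"tx":0,"ty":-9,"tz":-40,"turn":0},{"tx":0,"ty":-9,"tz":-80,"turn":0},{"tx":0,"ty":-9,"tz":-80,"turn":0}]'
python3 - <<'E'
from h import *
t,a=np.array([.5595,.0319]),np.radians(7.37)
for cn in("side","top"):
    im,d,P=shot(cn,"s_"+cn); H,S,V=cv2.split(cv2.cvtColor(im,cv2.COLOR_RGB2HSV)); L=w2s(P,t,a);z=P[...,2]
    m=(H>6)&(H<18)&(S>150)&(V>100)&(L[...,0]>-.22)&(L[...,0]<.09)&(abs(L[...,1])<.12)&(z<.07)
    nn,lab,st,ce=cv2.connectedComponentsWithStats(m.astype(np.uint8))
    for i in range(1,nn):
        if st[i,4]>3: print(cn,L[lab==i].mean(0).round(3),P[lab==i].mean(0).round(3),st[i,4])
E
```

```text
time: 11.8
position: [0.5436, 0.0413, 0.1128]
tool_rot: [-2.07, -2.363, -0.001]
ft_force: [0.9, -0.3, -0.6]
grip_width: 0.229
grip_force: 30.0
time: 12.42
position: [0.4841, 0.0333, 0.1126]
tool_rot: [-2.07, -2.363, -0.0]
ft_force: [0.1, 0.0, -1.7]
grip_width: 0.223
grip_force: 30.0
time: 13.05
position: [0.4787, 0.0327, 0.1957]
tool_rot: [2.068, 2.361, 0.01]
ft_force: [0.2, 0.7, -1.6]
grip_width: 0.226
grip_force: 30.0
side [-0.199  0.104] [0.348 0.11  0.045] 6
side [-0.097  0.043] [0.457 0.062 0.013] 26
side [-0.097 -0.024] [ 0.466 -0.004  0.013] 39
side [-0.102 -0.108] [ 0.472 -0.088  0.002] 6
side [-0.12  -0.108] [ 0.455 -0.09   0.001] 6
side [-0.18  -0.107] [ 0.395 -0.098  0.006] 64
```

View pics/s_side.png

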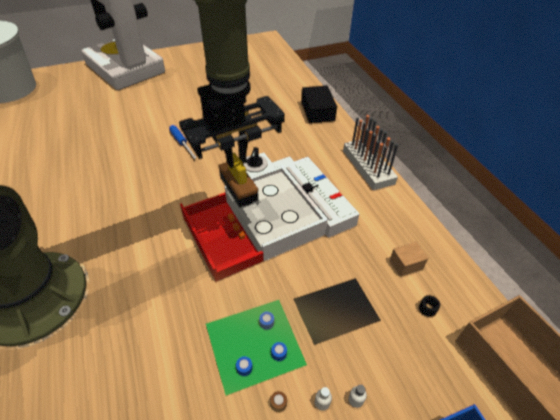

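```bash
python3 -m crank '[{"tx":0,"ty":0,"tz":0,"turn":-2},{"tx":0,"ty":0,"tz":0,"turn":-4},{"tx":0,"ty":0,"tz":0,"turn":-6},{"tx":0,"ty":0,"tz":0,"turn":-8},{"tx":0,"ty":0,"tz":0,"turn":-10}]'
python3 -m crank '[{"tx":0,"ty":0,"tz":0,"turn":-2},{"tx":0,"ty":0,"tz":0,"turn":-4},{"tx":0,"ty":0,"tz":0,"turn":-6},{"tx":0,"ty":0,"tz":0,"turn":-6.7}]'
python3 -c "
from h import *
togo([.592,-.258,.18],91)
print(ctrl.get_state()['joint_positions'].round(2))"
```

```text
time: 13.78
position: [0.4751, 0.032, 0.1911]
tool_rot: [-0.869, -3.017, 0.004]
ft_force: [0.3, 0.6, -0.8]
grip_width: 0.221
grip_force: 30.0
time: 14.28
position: [0.4751, 0.032, 0.1912]
tool_rot: [0.033, -3.139, 0.002]
ft_force: [1.1, -0.8, -0.8]
grip_width: 0.224
grip_force: 30.0
go [-110.7 -292.4   11.4] turn 0.04 ynow 91.2 q7 1.36
[-1.24 -0.14  1.06  1.92  0.13  1.29  1.36]
```

```bash
python3 -m crank '[{"tx":-16,"ty":-42,"tz":0,"turn":0},{"tx":-37,"ty":-98,"tz":0,"turn":0},{"tx":-58,"ty":-154,"tz":0,"turn":0},{"tx":-79,"ty":-210,"tz":0,"turn":0},{"tx":-100,"ty":-265,"tz":0,"turn":0}]'
python3 -m crank '[{"tx":-11,"ty":-27,"tz":0,"turn":0},{"tx":-11,"ty":-27,"tz":40,"turn":0},{"tx":-11,"ty":-27,"tz":80,"turn":0},{"tx":-11,"ty":-27,"tz":105,"turn":0},{"tx":-11,"ty":-27,"tz":105,"turn":0}]'
python3 - <<'E'
from h import *
t,a=np.array([.5595,.0319]),np.radians(7.37)
togo([.592,-.258,.067],91)
print(ctrl.get_state()['joint_positions'].round(2))
for cn in("side","top"):
    im,d,P=shot(cn,"t_"+cn); H,S,V=cv2.split(cv2.cvtColor(im,cv2.COLOR_RGB2HSV)); L=w2s(P,t,a);z=P[...,2]
    m=(H>6)&(H<18)&(S>150)&(V>100)&(L[...,0]>-.19)&(L[...,0]<.09)&(abs(L[...,1])<.1)&(z<.07)
    nn,lab,st,ce=cv2.connectedComponentsWithStats(m.astype(np.uint8))
    for i in range(1,nn):
        if st[i,4]>3: print(cn,L[lab==i].mean(0).round(3),P[lab==i].mean(0).round(3),st[i,4])
    print(np.round([r["xyz"] for r in ctrl.mark_of(cn,"chip0")],3))
cv2.imwrite('pics/t2.png',cv2.resize(im[120:290,180:400,::-1],None,fx=3,fy=3,interpolation=cv2.INTER_CUBIC))
E
```

```text
time: 14.9
position: [0.581, -0.2322, 0.1899]
tool_rot: [0.029, -3.138, 0.0]
ft_force: [0.3, 0.4, 0.9]
grip_width: 0.223
grip_force: 30.0
time: 15.52
position: [0.5899, -0.2567, 0.0838]
tool_rot: [0.028, -3.135, -0.002]
ft_force: [-0.3, 0.4, -0.7]
grip_width: 0.223
grip_force: 30.0
go [-2.2 -1.4 16.8] turn 0.0 ynow 91.0 q7 2.35
[-0.38  0.6   1.03  1.64 -0.53  1.22  2.35]
side [-0.097  0.042] [0.458 0.061 0.011] 44
side [-0.098  0.009] [0.462 0.028 0.011] 44
side [-0.097 -0.023] [ 0.466 -0.003  0.012] 41
[[ 0.471  0.033  0.012]
 [ 0.465  0.061  0.011]
 [ 0.447 -0.305  0.002]
 [ 0.476 -0.001  0.014]]
top [-0.094  0.01 ] [0.465 0.03  0.016] 22
top [-0.093 -0.022] [ 0.47  -0.002  0.019] 18
top [-0.092  0.042] [0.463 0.062 0.016] 24
[[0.573 0.084 0.044]
 [0.468 0.025 0.011]
 [0.466 0.061 0.011]]
```

View pics/t2.png

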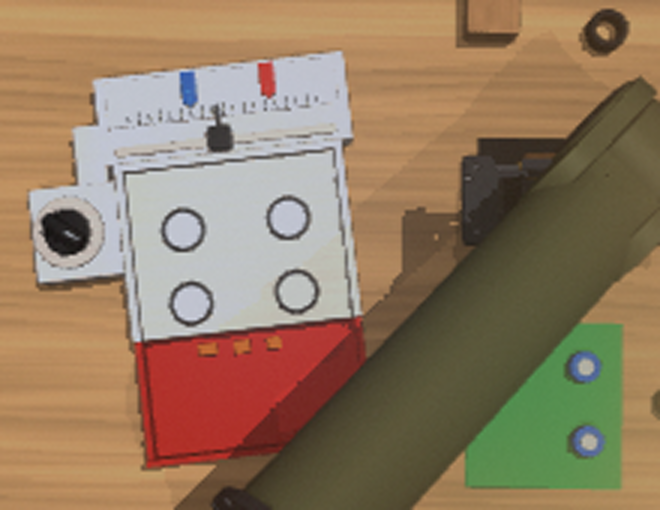

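All three chips lie in the trough at crop pixels (207,348), (242,346) and (275,343), and the plate is clear. Next I set the brush down.

```bash
python3 -m crank '[{"tx":-2,"ty":-1,"tz":10,"turn":0},{"tx":-2,"ty":-1,"tz":17,"turn":0},{"tx":-2,"ty":-1,"tz":17,"turn":0},{"tx":-2,"ty":-1,"tz":17,"turn":0}]'
python3 -m crank '[{"tx":0,"ty":0,"tz":0,"turn":0},{"tx":0,"ty":0,"tz":0,"turn":0},{"tx":0,"ty":0,"tz":0,"turn":0},{"tx":0,"ty":0,"tz":0,"turn":0},{"tx":0,"ty":0,"tz":0,"turn":0}]' 60
python3 -m crank '[{"tx":0,"ty":0,"tz":-20,"turn":0},{"tx":0,"ty":0,"tz":-70,"turn":0},{"tx":0,"ty":0,"tz":-120,"turn":2},{"tx":0,"ty":0,"tz":-130,"turn":4},{"tx":0,"ty":0,"tz":-130,"turn":6}]'
python3 - <<'E'
from h import *
im,d,P=shot("side"); H,S,V=cv2.split(cv2.cvtColor(im,cv2.COLOR_RGB2HSV));z=P[...,2]
m=(H>20)&(H<35)&(S>150)&(V>100)&(abs(P[...,0]-.59)<.12)&(abs(P[...,1]+.26)<.12)&(z>.05)
print(cv2.minAreaRect(P[m][:,:2].astype(np.float32)),z[m].max())
# knob bar
for cn in ("side","top"):
    if cn=="top": im,d,P=shot("top"); H,S,V=cv2.split(cv2.cvtColor(im,cv2.COLOR_RGB2HSV));z=P[...,2]
    t,a=np.array([.5595,.0319]),np.radians(7.37);L=w2s(P,t,a)
    m=(V<75)&(L[...,0]>-.05)&(L[...,0]<.09)&(L[...,1]>.11)&(L[...,1]<.22)&(z>.08)
    print(cn,m.sum(),cv2.minAreaRect(P[m][:,:2].astype(np.float32)),z[m].max(), np.linalg.eigh(np.cov(P[m][:,:2].T))[1][:,1], [(np.round(r["xyz"],3).tolist(),r["confidence"]) for r in ctrl.mark_of(cn,"knob_grip")])
togo([.567,.192,.15],None)
print(ctrl.get_state()['joint_positions'].round(2))
E
```

```text
time: 16.23
position: [0.5944, -0.2587, 0.0707]
tool_rot: [-0.029, 3.141, 0.0]
ft_force: [-0.2, -0.4, -1.5]
grip_width: 0.223
grip_force: 30.0
time: 16.85
position: [0.5944, -0.2586, 0.0707]
tool_rot: [-0.029, 3.141, 0.0]
ft_force: [0.8, 0.6, -0.5]
grip_width: 0.663
grip_force: 0.0
time: 17.48
position: [0.5952, -0.2594, 0.2039]
tool_rot: [0.793, 3.036, -0.0]
ft_force: [0.1, 0.3, 0.0]
grip_width: 0.69
grip_force: 0.0
((0.635678768157959, -0.2556723952293396), (0.020232459530234337, 0.060723621398210526), 89.42230224609375) 0.08347559267495752
side 42 ((0.5647435784339905, 0.18828226625919342), (0.03538369759917259, 0.01275579258799553), 53.514156341552734) 0.08930305978048791 [0.54344618 0.83944401] []
top 66 ((0.5698307752609253, 0.19287139177322388), (0.039454180747270584, 0.013791321776807308), 59.12284469604492) 0.0965578013609214 [0.5157808  0.85672059] [([0.489, -0.408, -0.002], 0.73), ([0.571, 0.194, 0.08], 0.55)]
go [241.  381.9  51.3] turn None ynow 61.2 q7 1.81
[-0.45  0.55  1.18  1.5  -0.51  1.43  1.81]
```

```bash
python3 -m crank '[{"tx":24,"ty":38,"tz":0,"turn":2},{"tx":52,"ty":83,"tz":0,"turn":4},{"tx":81,"ty":128,"tz":0,"turn":6},{"tx":109,"ty":173,"tz":0,"turn":8},{"tx":138,"ty":218,"tz":0,"turn":10}]'
python3 -c "
from h import *
togo([.567,.191,.15],-32)
print(ctrl.get_state()['joint_positions'].round(2))"
```

```text
time: 18.3
position: [0.5795, -0.0049, 0.201]
tool_rot: [-1.978, -2.441, -0.001]
ft_force: [1.0, -0.3, 0.0]
grip_width: 0.691
grip_force: 0.0
go [194.2  28.3  51.1] turn 8.79 ynow 12.0 q7 0.46
[-1.02  0.35  1.22  1.68 -0.33  1.35  0.46]
```

```bash
python3 -m crank '[{"tx":40,"ty":6,"tz":0,"turn":2},{"tx":85,"ty":12,"tz":0,"turn":4},{"tx":130,"ty":19,"tz":0,"turn":6},{"tx":175,"ty":26,"tz":0,"turn":8},{"tx":194,"ty":28,"tz":10,"turn":8.8}]'
python3 - <<'E'
from h import *
togo([.567,.191,.083],-32)
print(ctrl.get_state()['joint_positions'].round(2))
im,d,P=shot("side"); H,S,V=cv2.split(cv2.cvtColor(im,cv2.COLOR_RGB2HSV));z=P[...,2]
m=(H>20)&(H<35)&(S>150)&(V>100)&(abs(P[...,0]-.59)<.12)&(abs(P[...,1]+.26)<.12)&(z>.05)
print(cv2.minAreaRect(P[m][:,:2].astype(np.float32)),z[m].max())
E
```

```text
time: 18.92
position: [0.5662, 0.1931, 0.1911]
tool_rot: [-2.742, -1.532, -0.002]
ft_force: [-0.4, -0.2, -1.4]
grip_width: 0.691
grip_force: 0.0
go [ -1.6   1.8 108.1] turn 0.08 ynow -31.6 q7 -0.59
[-1.31  0.42  1.21  1.65 -0.41  1.35 -0.59]
((0.6352066397666931, -0.25557005405426025), (0.0606224462389946, 0.02047368697822094), 2.1454360485076904) 0.08331028350470282
```

```bash
for i in 1 2 3; do python3 -m crank '[{"tx":0,"ty":0,"tz":0,"turn":-2},{"tx":0,"ty":0,"tz":0,"turn":-4},{"tx":0,"ty":0,"tz":0,"turn":-6},{"tx":0,"ty":0,"tz":0,"turn":-8},{"tx":0,"ty":0,"tz":0,"turn":-10}]' >/dev/null; done
python3 -m crank '[{"tx":0,"ty":0,"tz":0,"turn":-2},{"tx":0,"ty":0,"tz":0,"turn":-4},{"tx":0,"ty":0,"tz":0,"turn":-5.5},{"tx":0,"ty":0,"tz":0,"turn":-5.5}]'
python3 -c "
from h import *
togo([.567,.191,.084],-32)
print(ctrl.get_state()['joint_positions'].round(2))"
```

```text
time: 21.35
position: [0.5666, 0.1879, 0.1911]
tool_rot: [-1.465, 2.779, -0.0]
ft_force: [-0.2, 1.0, 0.2]
grip_width: 0.693
grip_force: 0.0
go [ -2.8   1.5 107.1] turn -0.48 ynow 145.6 q7 2.3
[-0.92  0.25  0.66  1.64 -0.16  1.3   2.3 ]
```

```bash
python3 -m crank '[{"tx":-3,"ty":1.5,"tz":30,"turn":-0.5},{"tx":-3,"ty":1.5,"tz":70,"turn":-0.5},{"tx":-3,"ty":1.5,"tz":100,"turn":-0.5},{"tx":-3,"ty":1.5,"tz":107,"turn":-0.5},{"tx":-3,"ty":1.5,"tz":107,"turn":-0.5}]' 50
python3 -m crank '[{"tx":0,"ty":0,"tz":0,"turn":0},{"tx":0,"ty":0,"tz":0,"turn":0},{"tx":0,"ty":0,"tz":0,"turn":0},{"tx":0,"ty":0,"tz":0,"turn":0},{"tx":0,"ty":0,"tz":0,"turn":0}]' 5 15
python3 -m crank '[{"tx":0,"ty":0,"tz":0,"turn":0},{"tx":0,"ty":0,"tz":0,"turn":0},{"tx":0,"ty":0,"tz":0,"turn":0},{"tx":0,"ty":0,"tz":0,"turn":0},{"tx":0,"ty":0,"tz":0,"turn":0}]'
python3 -c "
from h import *
togo([.567,.191,.084],-32)
print(ctrl.get_state()['torque'])"
```

```text
time: 21.98
position: [0.5672, 0.1921, 0.0842]
tool_rot: [-1.525, 2.746, -0.001]
ft_force: [0.1, -0.1, 0.2]
grip_width: 0.577
grip_force: 0.0
time: 22.6
position: [0.5668, 0.1925, 0.0838]
tool_rot: [-1.526, 2.746, 0.0]
ft_force: [-0.5, -0.3, 0.1]
grip_width: 0.106
grip_force: 0.0
time: 23.22
position: [0.5668, 0.1924, 0.0837]
tool_rot: [-1.526, 2.746, 0.0]
ft_force: [0.6, -0.9, -0.7]
grip_width: 0.058
grip_force: 0.0
go [ 1.1 -0.9 -0.3] turn 0.03 ynow 148.1 q7 2.39
[0.10642151 0.09387356 0.0561074 ]
```

Run:
```python
from h import *
im,d,P=shot("side","k1"); print(pix("side",[.567,.191,.082]))
cv2.imwrite('pics/k1.png',cv2.resize(im[60:240,150:390,::-1],None,fx=3,fy=3,interpolation=cv2.INTER_CUBIC))
```

```text
[254.9 152.9]
```

View pics/k1.png

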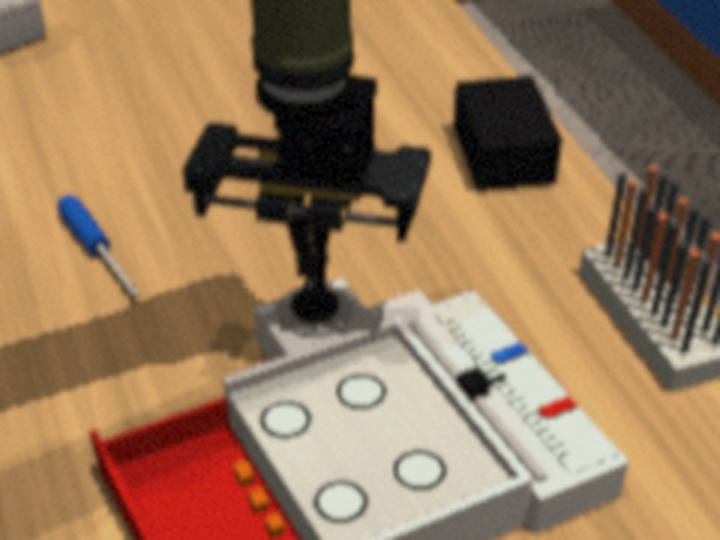

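```bash
python3 -m crank '[{"tx":0,"ty":0,"tz":-20,"turn":0},{"tx":0,"ty":0,"tz":-60,"turn":0},{"tx":0,"ty":0,"tz":-110,"turn":0},{"tx":0,"ty":0,"tz":-150,"turn":0},{"tx":0,"ty":0,"tz":-150,"turn":0}]' 50
python3 - <<'E'
from h import *
t,a=np.array([.5595,.0319]),np.radians(7.37)
im,d,P=shot("side")
x=cv2.resize(im[60:240,150:390,::-1],None,fx=2.3,fy=2.3,interpolation=cv2.INTER_CUBIC)
y=cv2.resize(im[140:185,225:295,::-1],None,fx=7.88,fy=4,interpolation=cv2.INTER_CUBIC)
cv2.imwrite('pics/k2.png',np.vstack([x,y]))
L=w2s(P,t,a);z=P[...,2];V=im.max(-1)
m=(V<75)&(L[...,0]>-.05)&(L[...,0]<.09)&(L[...,1]>.11)&(L[...,1]<.22)&(z>.05)&(z<.1)
for lo,hi in((.05,.065),(.065,.082),(.082,.1)):
    k=m&(z>lo)&(z<hi); print(lo,k.sum(),cv2.minAreaRect(P[k][:,:2].astype(np.float32)))
m=(V<60)&(L[...,0]>.09)&(L[...,0]<.17)&(abs(L[...,1])<.1)&(z>.05); print(" pointer n",m.sum(),L[m].mean(0).round(4))
E
```

```text
time: 23.9
position: [0.5694, 0.1927, 0.2392]
tool_rot: [-1.521, 2.739, -0.0]
ft_force: [0.3, -0.6, -1.0]
grip_width: 0.525
grip_force: 0.0
0.05 108 ((0.5646055936813354, 0.18680137395858765), (0.036724772304296494, 0.04232165217399597), 75.94813537597656)
0.065 37 ((0.5660296082496643, 0.18319469690322876), (0.037605103105306625, 0.01342389453202486), 33.75202941894531)
0.082 51 ((0.5656536221504211, 0.18977074325084686), (0.039232634007930756, 0.012448787689208984), 54.73876953125)
 pointer n 64 [0.0973 0.0216]
```

View pics/k2.png

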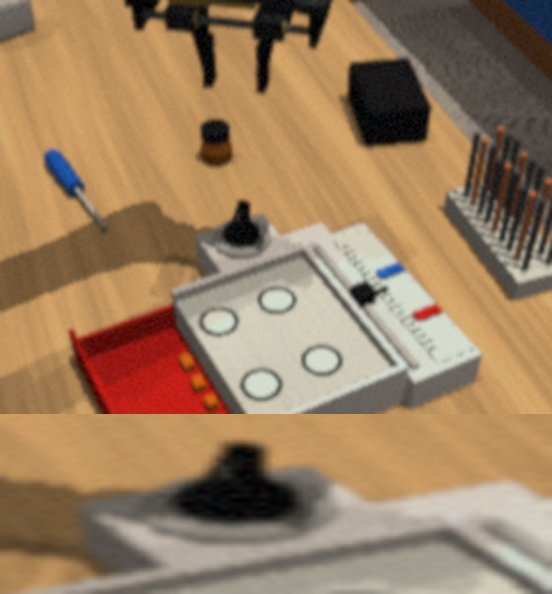

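```bash
python3 -m crank '[{"tx":0,"ty":0,"tz":30,"turn":0},{"tx":0,"ty":0,"tz":80,"turn":0},{"tx":0,"ty":0,"tz":130,"turn":0},{"tx":0,"ty":0,"tz":150,"turn":0},{"tx":0,"ty":0,"tz":150,"turn":0}]' 50
python3 - <<'E'
from h import *
togo([.566,.190,.083],-33)
for cn in ("side","top"):
    im,d,P=shot(cn); z=P[...,2]
    box=(abs(P[...,0]-.566)<.08)&(abs(P[...,1]-.19)<.08)
    for lo in (.05,.06,.07,.08,.09,.1,.115):
        k=box&(z>lo)&(z<lo+.01); q=P[k]
        t,r=tool(); T=r.inv().apply(q-t)*1000 if len(q) else q
        if len(q): print(cn,lo,k.sum(),"tool x",np.percentile(T[:,0],[2,25,50,75,98]).round(0),"y",np.percentile(T[:,1],[2,25,50,75,98]).round(0))
    if cn=="side": cv2.imwrite('pics/k3.png',cv2.resize(im[100:190,200:310,::-1],None,fx=6,fy=6,interpolation=cv2.INTER_CUBIC))
E
```

```text
time: 24.58
position: [0.5659, 0.192, 0.0826]
tool_rot: [1.525, -2.744, 0.0]
ft_force: [0.8, 0.5, 1.4]
grip_width: 0.574
grip_force: 0.0
go [ 1.7 -1.1 -0.4] turn 0.22 ynow 148.1 q7 2.39
side 0.05 317 tool x [-12.  13.  25.  58.  95.] y [-92. -43. -12.   8.  31.]
side 0.06 24 tool x [-15.  12.  20.  22.  24.] y [-6. -5. -2.  3.  6.]
side 0.07 26 tool x [-16.   2.  20.  22.  24.] y [-6. -5. -5.  1.  7.]
side 0.08 66 tool x [-17.  -6.   6.  16.  22.] y [-5. -3.  0.  4. 22.]
side 0.09 29 tool x [-8.  6. 12. 13. 14.] y [-31. -30. -22.  28.  36.]
side 0.1 37 tool x [-8.  5. 11. 13. 16.] y [-31. -30. -22.  30.  36.]
side 0.115 31 tool x [-7.  9. 12. 14. 16.] y [-34. -27.  29.  32.  37.]
top 0.05 261 tool x [ 13.  24.  38.  67. 101.] y [-99. -45. -14.   8.  32.]
top 0.06 26 tool x [17. 26. 35. 51. 83.] y [-100.  -53.  -35.   -8.   17.]
top 0.07 4 tool x [16. 18. 19. 19. 19.] y [-8. -4. -3. -1.  0.]
top 0.08 1 tool x [19. 19. 19. 19. 19.] y [2. 2. 2. 2. 2.]
top 0.09 1 tool x [18. 18. 18. 18. 18.] y [-4. -4. -4. -4. -4.]
```

View pics/k3.png

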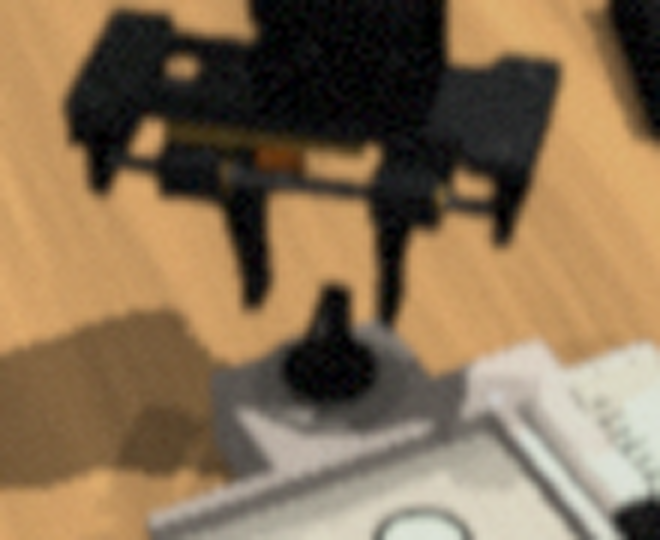

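Run:
```python
from h import *
print(ctrl.tip_extent)
im,d,P=shot("side"); t,r=tool(); T=r.inv().apply((P-t).reshape(-1,3)).reshape(P.shape)*1000
V=im.max(-1)
k=(V<70)&(abs(T[...,0])<20)&(abs(T[...,1])>15)&(abs(T[...,1])<50)&(T[...,2]>-45)&(T[...,2]<45)
for s in(-1,1):
    q=T[k&(s*T[...,1]>0)]; 
    for lo in range(-40,40,5):
        w=q[(q[:,2]>=lo)&(q[:,2]<lo+5)]
        if len(w): print(s,lo,len(w),w.min(0).round(0),w.max(0).round(0))
print(pix("side",t+r.apply([0,-.03,.019])),pix("side",t+r.apply([0,.03,.019])))
```

```text
0.019
-1 -40 4 [ 11. -33. -39.] [ 14. -28. -36.]
-1 -35 5 [ 10. -33. -34.] [ 15. -27. -30.]
-1 -30 4 [  9. -32. -28.] [ 13. -26. -25.]
-1 -25 5 [  9. -32. -25.] [ 16. -26. -21.]
-1 -20 4 [ 11. -32. -18.] [ 13. -27. -16.]
-1 -15 2 [  9. -30. -13.] [ 13. -26. -12.]
-1 25 6 [ -5. -19.  28.] [ 10. -16.  30.]
-1 30 6 [ -4. -20.  30.] [ 13. -15.  34.]
-1 35 12 [-16. -26.  36.] [ 19. -16.  40.]
1 -40 9 [  1.  27. -40.] [ 11.  35. -35.]
1 -35 8 [  4.  27. -34.] [ 12.  33. -30.]
1 -30 6 [ 11.  28. -29.] [ 13.  34. -25.]
1 -25 6 [  3.  27. -25.] [ 14.  34. -20.]
1 -20 3 [  7.  27. -19.] [ 11.  32. -15.]
1 -15 2 [  8.  29. -15.] [ 11.  32. -12.]
1 25 12 [-5. 15. 27.] [18. 22. 30.]
1 30 9 [-2. 15. 30.] [20. 24. 34.]
1 35 8 [-12.  20.  36.] [17. 30. 39.]
[266.5 158.3] [244.4 155.4]
```

```bash
python3 -m crank '[{"tx":0,"ty":0,"tz":0,"turn":0},{"tx":0,"ty":0,"tz":0,"turn":0},{"tx":0,"ty":0,"tz":6,"turn":0},{"tx":0,"ty":0,"tz":13,"turn":0},{"tx":0,"ty":0,"tz":13,"turn":0}]' 58 5
python3 -m crank '[{"tx":0,"ty":0,"tz":0,"turn":0},{"tx":0,"ty":0,"tz":0,"turn":0},{"tx":0,"ty":0,"tz":0,"turn":0},{"tx":0,"ty":0,"tz":0,"turn":0},{"tx":0,"ty":0,"tz":0,"turn":0}]' 20 5
```

```text
time: 25.35
position: [0.5661, 0.1922, 0.0696]
tool_rot: [1.525, -2.744, -0.0]
ft_force: [0.6, 0.0, -0.1]
grip_width: 0.666
grip_force: 0.0
time: 25.98
position: [0.5669, 0.1925, 0.0708]
tool_rot: [-1.526, 2.746, 0.0]
ft_force: [-0.4, -0.4, 0.9]
grip_width: 0.257
grip_force: 0.0
```

```bash
python3 -m crank '[{"tx":0,"ty":0,"tz":0,"turn":0},{"tx":0,"ty":0,"tz":0,"turn":0},{"tx":0,"ty":0,"tz":0,"turn":0},{"tx":0,"ty":0,"tz":0,"turn":0},{"tx":0,"ty":0,"tz":0,"turn":0}]' 5 10
```

```text
time: 26.6
position: [0.5673, 0.1922, 0.0708]
tool_rot: [-1.526, 2.745, -0.001]
ft_force: [1.8, -1.4, -0.8]
grip_width: 0.158
grip_force: 10.0
```

```bash
python3 -m crank '[{"tx":0,"ty":0,"tz":0,"turn":0},{"tx":0,"ty":0,"tz":0,"turn":0},{"tx":0,"ty":0,"tz":6,"turn":0},{"tx":0,"ty":0,"tz":12,"turn":0},{"tx":0,"ty":0,"tz":12,"turn":0}]' 30
python3 -m crank '[{"tx":0,"ty":0,"tz":0,"turn":0},{"tx":0,"ty":0,"tz":0,"turn":0},{"tx":0,"ty":0,"tz":0,"turn":0},{"tx":0,"ty":0,"tz":0,"turn":0}]' 5 15
python3 -m crank '[{"tx":0,"ty":0,"tz":0,"turn":1},{"tx":0,"ty":0,"tz":0,"turn":3},{"tx":0,"ty":0,"tz":0,"turn":5},{"tx":0,"ty":0,"tz":0,"turn":6},{"tx":0,"ty":0,"tz":0,"turn":6}]'
python3 - <<'E'
from h import *
t,a=np.array([.5595,.0319]),np.radians(7.37)
for cn in("top","side"):
    im,d,P=shot(cn);L=w2s(P,t,a);z=P[...,2];V=im.max(-1)
    m=(V<60)&(L[...,0]>.09)&(L[...,0]<.14)&(abs(L[...,1])<.08)&(z>.053)&(z<.075); print(cn,m.sum(),L[m].mean(0).round(4),np.median(L[m],axis=0).round(4))
print(ctrl.get_state()["torque"],ctrl.get_state()['joint_positions'].round(2))
E
```

```text
time: 27.22
position: [0.5661, 0.1923, 0.0578]
tool_rot: [1.526, -2.744, -0.0]
ft_force: [0.0, 0.4, -0.1]
grip_width: 0.339
grip_force: 0.0
time: 27.72
position: [0.5674, 0.1922, 0.0589]
tool_rot: [-1.525, 2.745, -0.001]
ft_force: [1.0, 0.1, 0.1]
grip_width: 0.164
grip_force: 15.0
time: 28.35
position: [0.5673, 0.1924, 0.0589]
tool_rot: [-0.765, 3.046, -0.0]
ft_force: [1.6, -0.6, -0.6]
grip_width: 0.159
grip_force: 15.0
top 34 [0.1023 0.003 ] [0.1019 0.0038]
side 48 [ 0.0985 -0.0047] [ 0.0983 -0.0054]
[-0.04979965 -0.38339546 -0.02849694] [-0.96  0.4   0.71  1.78 -0.29  1.07  1.92]
```

```bash
for i in 1 2 3; do python3 -m crank '[{"tx":0,"ty":0,"tz":0,"turn":2},{"tx":0,"ty":0,"tz":0,"turn":4},{"tx":0,"ty":0,"tz":0,"turn":6},{"tx":0,"ty":0,"tz":0,"turn":8},{"tx":0,"ty":0,"tz":0,"turn":10}]' |grep -v rot; done
python3 -m crank '[{"tx":0,"ty":0,"tz":0,"turn":2},{"tx":0,"ty":0,"tz":0,"turn":4},{"tx":0,"ty":0,"tz":0,"turn":5},{"tx":0,"ty":0,"tz":0,"turn":5}]'
cat >> h.py <<'E'
def pm(t,a,save=None):
    for cn in("top","side"):
        im,d,P=shot(cn);L=w2s(P,t,a);z=P[...,2];H,S,V=cv2.split(cv2.cvtColor(im,cv2.COLOR_RGB2HSV))
        m=(V<60)&(L[...,0]>.085)&(L[...,0]<.125)&(abs(L[...,1])<.1)&(z>.053)&(z<.075)
        r=((H<6)|(H>174))&(S>150)&(V>90)&(L[...,0]>.12)&(L[...,0]<.2)&(abs(L[...,1])<.15)
        print(cn,m.sum(),"block",L[m].mean(0).round(4),"ext",np.percentile(L[m][:,1],[4,96]).round(4),"mark",L[r].mean(0).round(4),np.percentile(L[r][:,1],[4,96]).round(4))
        if save and cn in save: v,u=map(int,np.argwhere(r).mean(0)); cv2.imwrite(f'pics/{save[cn]}.png',cv2.resize(im[v-30:v+45,u-55:u+45,::-1],None,fx=6,fy=6,interpolation=cv2.INTER_CUBIC)); print("crop origin",u-55,v-30)
E
python3 -c "
from h import *
pm(np.array([.5595,.0319]),np.radians(7.37),{'side':'p1','top':'p1t'})
print(ctrl.get_state()['joint_positions'].round(2))
a=cv2.imread('pics/p1.png');b=cv2.imread('pics/p1t.png');cv2.imwrite('pics/p1b.png',np.hstack([cv2.resize(a,(400,300)),cv2.resize(b,(400,300))]))"
```

```text
time: 29.08
position: [0.5673, 0.1927, 0.0589]
ft_force: [2.2, -0.1, -1.4]
grip_width: 0.159
grip_force: 15.0
time: 29.7
position: [0.5675, 0.1929, 0.0589]
ft_force: [3.0, 0.2, -1.0]
grip_width: 0.156
grip_force: 15.0
time: 30.32
position: [0.5678, 0.1928, 0.059]
ft_force: [3.2, -0.5, 0.4]
grip_width: 0.156
grip_force: 15.0
time: 30.82
position: [0.5679, 0.1927, 0.0589]
tool_rot: [3.01, 0.899, 0.004]
ft_force: [4.3, 0.3, -0.8]
grip_width: 0.159
grip_force: 15.0
top 6 block [ 0.0938 -0.0336] ext [-0.04   -0.0273] mark [ 0.1559 -0.0424] [-0.0473 -0.0375]
crop origin 213 115
side 63 block [ 0.0971 -0.0409] ext [-0.0479 -0.0309] mark [ 0.1504 -0.0436] [-0.0482 -0.0396]
crop origin 280 165
[-1.28  0.64  1.22  1.79 -0.65  1.18 -0.86]
```

View pics/p1b.png

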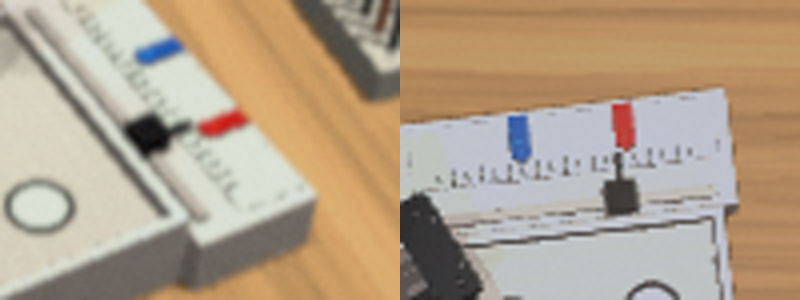

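The side crop shows the needle at (188,127) and the red tongue tip at (203,130). The top crop has them at (619,155) and (626,150). Both put the needle about 6 mm short of the mark, which is roughly 0.5 rad.

```bash
python3 -m crank '[{"tx":0,"ty":0,"tz":0,"turn":1},{"tx":0,"ty":0,"tz":0,"turn":3},{"tx":0,"ty":0,"tz":0,"turn":5},{"tx":0,"ty":0,"tz":0,"turn":5.4},{"tx":0,"ty":0,"tz":0,"turn":5.4}]'
cat >> h.py <<'E'
def needle(t,a,reps=4):
    """needle vs tongue: rectify shelf plane into stage coords (0.5 mm/px) and take profiles along y"""
    for cn in("top","side"):
        acc=0
        for _ in range(reps): acc=acc+ctrl.get_image(cn)[0].astype(np.float32)
        acc/=reps; xs=np.arange(.085,.18,.0005); ys=np.arange(-.08,.06,.0005)
        X,Y=np.meshgrid(xs,ys,indexing='ij'); c,s=np.cos(a),np.sin(a)
        W=np.stack([t[0]+c*X-s*Y,t[1]+s*X+c*Y,np.full_like(X,.048)],-1)
        K,o,M=cam(cn); q=(W-o)@M; uv=q@K.T; uv=(uv[...,:2]/uv[...,2:]).astype(np.float32)
        rec=cv2.remap(acc,uv[...,0],uv[...,1],cv2.INTER_CUBIC)
        red=np.clip(rec[...,0]-rec[...,1:].max(-1)-40,0,None); red[xs<.12]=0
        rows=np.where(red.sum(1)>red.sum(1).max()*.5)[0]
        for i in range(rows[0]-30,rows[-1]+1,6):
            g=rec[i].mean(-1); w=red[i]
            # darkness near mark
            yc=(red*ys).sum()/red.sum(); k=abs(ys-yc)<.02; dk=np.clip(np.median(g[k])-25-g,0,None)*k
            dk*=(w<5)
            print(cn,"x",xs[i].round(4),"red",((w*ys).sum()/w.sum()*1000).round(1) if w.sum()>100 else None,"dark",((dk*ys).sum()/dk.sum()*1000).round(1) if dk.sum()>50 else None,dk.sum().round(0))
        cv2.imwrite(f'pics/rec_{cn}.png',cv2.resize(np.clip(rec[::-1,::-1,::-1],0,255).astype(np.uint8),None,fx=2,fy=2))
E
python3 -c "
from h import *
needle(np.array([.5595,.0319]),np.radians(7.37))
a=cv2.imread('pics/rec_top.png');b=cv2.imread('pics/rec_side.png');cv2.imwrite('pics/rec1.png',np.vstack([a,b][:1]+[b])[:600])
print(a.shape)"
```

```text
time: 31.55
position: [0.5679, 0.1925, 0.0589]
tool_rot: [-3.137, -0.17, -0.004]
ft_force: [6.1, -0.4, -0.4]
grip_width: 0.157
grip_force: 15.0
top x 0.1265 red None dark -41.2 744.0
top x 0.1295 red None dark -40.6 718.0
top x 0.1325 red None dark -39.5 880.0
top x 0.1355 red None dark -42.8 1008.0
top x 0.1385 red -43.3 dark -45.6 164.0
top x 0.1415 red -43.1 dark -41.3 230.0
top x 0.1445 red -43.1 dark None 14.0
top x 0.1475 red -43.0 dark None 12.0
top x 0.1505 red -43.1 dark None 45.0
top x 0.1535 red -42.7 dark -36.9 79.0
top x 0.1565 red -42.9 dark -36.9 77.0
top x 0.1595 red -42.9 dark None 35.0
top x 0.1625 red -42.9 dark None 43.0
top x 0.1655 red -43.1 dark None 27.0
top x 0.1685 red -42.6 dark None 15.0
side x 0.121 red None dark -42.8 963.0
side x 0.124 red None dark -42.5 850.0
side x 0.127 red None dark -42.0 878.0
side x 0.13 red None dark -42.3 1044.0
side x 0.133 red -44.6 dark -43.4 711.0
side x 0.136 red -44.5 dark -47.7 99.0
side x 0.139 red -44.7 dark None 19.0
side x 0.142 red -45.1 dark -53.4 54.0
side x 0.145 red -45.1 dark -53.3 52.0
side x 0.148 red -44.8 dark -53.0 70.0
side x 0.151 red -44.6 dark None 40.0
side x 0.154 red -44.7 dark None 20.0
side x 0.157 red -45.1 dark -53.4 58.0
side x 0.16 red -45.0 dark None 45.0
side x 0.163 red -44.5 dark None 22.0
side x 0.166 red -43.6 dark None 0.0
side x 0.169 red -34.4 dark None 0.0
side x 0.172 red -10.2 dark None 0.0
side x 0.175 red -1.8 dark None 0.0
side x 0.178 red 0.1 dark None 0.0
(380, 560, 3)
```

```bash
python3 -c "
import cv2;a=cv2.imread('pics/rec1.png');print(a.shape)"
```

```text
(600, 560, 3)
```

View pics/rec1.png

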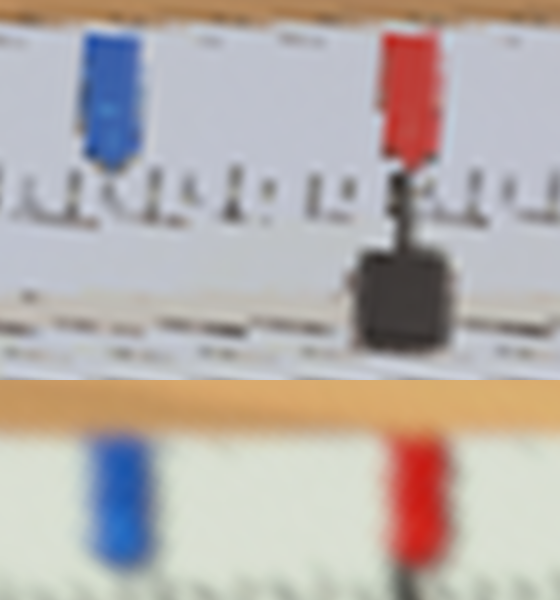

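In the rectified top view the red tongue is centred at x=411 and the needle at 402, 4 px per mm. That leaves about 2.2 mm, or about 2.1 turn units.

```bash
python3 -m crank '[{"tx":0,"ty":0,"tz":0,"turn":1},{"tx":0,"ty":0,"tz":0,"turn":2.1},{"tx":0,"ty":0,"tz":0,"turn":2.1},{"tx":0,"ty":0,"tz":0,"turn":2.1}]'
python3 -c "
from h import *
needle(np.array([.5595,.0319]),np.radians(7.37))" | awk '$3<0.153'
python3 - <<'E'
from h import *
for cn in("top","side"):
    im=cv2.imread(f'pics/rec_{cn}.png')[::-1,::-1].astype(float)[::2,::2]
    xs=np.arange(.085,.18,.0005); ys=np.arange(-.08,.06,.0005)
    g=im.mean(-1)
    for x0,x1 in ((.098,.112),(.09,.105)):
        p=g[(xs>x0)&(xs<x1)].mean(0); k=abs(ys+.043)<.025; th=(p[k].min()+np.median(p[k]))/2; y=ys[k][p[k]<th]; print(cn,"block",y.min(),y.max(),(y.min()+y.max())/2)
E
```

```text
time: 32.45
position: [0.5679, 0.1925, 0.059]
tool_rot: [-3.139, 0.117, -0.004]
ft_force: [5.2, 0.2, -1.2]
grip_width: 0.161
grip_force: 15.0
top x 0.1265 red None dark -43.4 463.0
top x 0.1295 red None dark -42.5 815.0
top x 0.1325 red None dark -41.9 1089.0
top x 0.1355 red None dark -44.5 1068.0
top x 0.1385 red -43.2 dark -45.5 247.0
top x 0.1415 red -43.1 dark -41.3 230.0
top x 0.1445 red -43.1 dark None 14.0
top x 0.1475 red -43.0 dark None 11.0
top x 0.1505 red -43.1 dark None 46.0
side x 0.121 red None dark -44.5 1009.0
side x 0.124 red None dark -45.0 1046.0
side x 0.127 red None dark -45.5 1088.0
side x 0.13 red None dark -45.1 1315.0
side x 0.133 red -45.0 dark -44.6 536.0
side x 0.136 red -44.5 dark -49.6 105.0
side x 0.139 red -44.7 dark None 20.0
side x 0.142 red -45.1 dark -53.4 55.0
side x 0.145 red -45.2 dark -53.3 54.0
side x 0.148 red -44.8 dark -52.9 66.0
side x 0.151 red -44.6 dark None 37.0
top block -0.05349999999999998 -0.03199999999999996 -0.04274999999999997
top block -0.05349999999999998 -0.03199999999999996 -0.04274999999999997
side block -0.050999999999999976 -0.028999999999999956 -0.039999999999999966
side block -0.051499999999999976 -0.030999999999999958 -0.04124999999999997
```

```bash
python3 -m crank '[{"tx":0,"ty":0,"tz":0,"turn":0},{"tx":0,"ty":0,"tz":0,"turn":0},{"tx":0,"ty":0,"tz":0,"turn":0},{"tx":0,"ty":0,"tz":0,"turn":0}]' 50 15
python3 -m crank '[{"tx":0,"ty":0,"tz":-20,"turn":0},{"tx":0,"ty":0,"tz":-60,"turn":0},{"tx":0,"ty":0,"tz":-110,"turn":0},{"tx":0,"ty":0,"tz":-140,"turn":0},{"tx":0,"ty":0,"tz":-140,"turn":0}]'
python3 - <<'E'
from h import *
needle(np.array([.5595,.0319]),np.radians(7.37),2)
for cn in("side","top"):
    for q in ("mount0","brush"): print(cn,q,[(np.round(r["xyz"],3).tolist(),round(r["confidence"],2)) for r in ctrl.mark_of(cn,q)])
im,d,P=shot("side"); t,r=tool(); T=r.inv().apply((P-t).reshape(-1,3)).reshape(P.shape)*1000
k=(abs(T[...,0])<25)&(abs(T[...,1])<60)&(abs(T[...,2])<50)&(d>0); q=T[k]
for lo in range(-40,45,5):
    w=q[(q[:,2]>=lo)&(q[:,2]<lo+5)]
    if len(w): print(lo,len(w),w.min(0).round(0),w.max(0).round(0))
togo([.451,-.231,.2],90); print(ctrl.get_state()['joint_positions'].round(2))
E
```

```text
time: 33.35
position: [0.5665, 0.1925, 0.0586]
tool_rot: [-3.139, 0.119, 0.001]
ft_force: [0.1, -0.3, 1.0]
grip_width: 0.516
grip_force: 0.0
time: 33.98
position: [0.5683, 0.1926, 0.2013]
tool_rot: [-3.136, 0.12, -0.006]
ft_force: [0.5, -0.4, -0.4]
grip_width: 0.578
grip_force: 0.0
top x 0.1265 red None dark -43.3 465.0
top x 0.1295 red None dark -42.5 832.0
top x 0.1325 red None dark -41.9 1110.0
top x 0.1355 red None dark -44.4 1091.0
top x 0.1385 red -43.2 dark -45.5 253.0
top x 0.1415 red -43.1 dark -41.2 236.0
top x 0.1445 red -43.1 dark None 14.0
top x 0.1475 red -43.0 dark None 11.0
top x 0.1505 red -43.1 dark None 46.0
top x 0.1535 red -42.7 dark -36.9 79.0
top x 0.1565 red -42.9 dark -35.2 73.0
top x 0.1595 red -42.9 dark None 36.0
top x 0.1625 red -42.9 dark None 44.0
top x 0.1655 red -43.1 dark None 27.0
top x 0.1685 red -42.6 dark None 13.0
side x 0.121 red None dark -44.5 958.0
side x 0.124 red None dark -45.0 999.0
side x 0.127 red None dark -45.5 1035.0
side x 0.13 red None dark -45.0 1246.0
side x 0.133 red -45.1 dark -44.2 623.0
side x 0.136 red -44.6 dark -49.4 96.0
[... 603 characters left out ...]
, ([0.38, -0.307, 0.003], 0.51), ([0.446, -0.305, 0.003], 0.48)]
side brush [([0.642, -0.258, 0.001], 0.97), ([0.564, 0.192, 0.081], 0.68)]
top mount0 [([0.449, -0.304, -0.003], 0.68), ([0.418, -0.389, -0.001], 0.68), ([0.377, -0.301, -0.004], 0.42), ([0.45, -0.232, 0.004], 0.4)]
top brush [([0.64, -0.25, 0.0], 0.61)]
-40 17 [-13.  30. -40.] [  7.  38. -35.]
-35 16 [-13.  31. -34.] [  7.  38. -30.]
-30 13 [-12.  32. -30.] [  7.  37. -25.]
-25 17 [-12.  32. -25.] [  8.  36. -22.]
-20 18 [-13.  31. -19.] [  7.  37. -16.]
-15 18 [-13.  32. -14.] [  7.  37. -11.]
-10 5 [-13.  33. -10.] [ 7. 35. -7.]
go [-82.9 430.9  -1.5] turn -0.87 ynow -94.4 q7 -1.69
[-1.32  0.42  1.22  1.64 -0.4   1.37 -1.69]
```

```bash
python3 -m crank '[{"tx":-8,"ty":40,"tz":0,"turn":0},{"tx":-18,"ty":95,"tz":0,"turn":0},{"tx":-29,"ty":150,"tz":0,"turn":0},{"tx":-39,"ty":205,"tz":0,"turn":0},{"tx":-50,"ty":260,"tz":0,"turn":0}]' 50 15
python3 -m crank '[{"tx":-11,"ty":55,"tz":0,"turn":-0.8},{"tx":-22,"ty":110,"tz":0,"turn":-0.8},{"tx":-30,"ty":155,"tz":0,"turn":-0.8},{"tx":-33,"ty":171,"tz":20,"turn":-0.8},{"tx":-33,"ty":171,"tz":60,"turn":-0.8}]'
python3 - <<'E'
from h import *
def blue(cn):
    im,d,P=shot(cn); H,S,V=cv2.split(cv2.cvtColor(im,cv2.COLOR_RGB2HSV)); z=P[...,2]
    m=(H>100)&(H<125)&(S>110)&(V>60)&(P[...,0]>.33)&(P[...,0]<.52)&(P[...,1]>-.37)&(P[...,1]<-.17)
    m=cv2.morphologyEx(m.astype(np.uint8),cv2.MORPH_CLOSE,np.ones((5,5)))
    n,lab,st,ce=cv2.connectedComponentsWithStats(m)
    for i in range(1,n):
        if st[i,4]>15:
            q=P[(lab==i)]; q=q[q[:,2]>.012]; (c,rr)=cv2.minEnclosingCircle(q[:,:2].astype(np.float32)); print(cn,q.mean(0).round(4),np.round(c,4),round(rr,4),st[i,4])
blue("top");blue("side")
togo([.451,-.231,.005],90); print(ctrl.get_state()['joint_positions'].round(2))
E
```

```text
time: 35.05
position: [0.4965, -0.0648, 0.1985]
tool_rot: [-3.139, 0.12, -0.0]
ft_force: [0.7, -0.2, -0.2]
grip_width: 0.575
grip_force: 0.0
time: 35.67
position: [0.4519, -0.2335, 0.1392]
tool_rot: [3.141, -0.016, 0.007]
ft_force: [0.0, 0.8, -0.8]
grip_width: 0.575
grip_force: 0.0
side [ 0.4471 -0.236   0.0189] [ 0.446  -0.2324] 0.0156 85
side [ 0.4452 -0.3063  0.0241] [ 0.3913 -0.4472] 0.1695 159
side [ 0.3754 -0.3114  0.0283] [ 0.3514 -0.4469] 0.1584 172
go [  4.1   0.4 130.3] turn -0.1 ynow -90.5 q7 -1.03
[-0.72  0.13  1.23  1.93 -0.12  1.18 -1.03]
```

```bash
python3 -m crank '[{"tx":2,"ty":0,"tz":40,"turn":0},{"tx":2,"ty":0,"tz":80,"turn":0},{"tx":2,"ty":0,"tz":110,"turn":0},{"tx":2,"ty":0,"tz":128,"turn":0},{"tx":2,"ty":0,"tz":128,"turn":0}]'
python3 - <<'E'
from h import *
im,d,P=shot("side","m1"); t,r=tool(); T=r.inv().apply((P-t).reshape(-1,3)).reshape(P.shape)*1000
V=im.max(-1); k=(abs(T[...,0])<25)&(abs(T[...,1])<60)&(T[...,2]>-50)&(d>0)&(V<80); q=T[k]
for lo in range(-40,10,5):
    w=q[(q[:,2]>=lo)&(q[:,2]<lo+5)]
    if len(w): print(lo,len(w),w.min(0).round(0),w.max(0).round(0))
u,v=pix("side",t).astype(int); cv2.imwrite('pics/m1c.png',cv2.resize(im[v-50:v+30,u-50:u+50,::-1],None,fx=5,fy=5,interpolation=cv2.INTER_CUBIC)); print(u-50,v-50,t)
E
```

```text
time: 36.4
position: [0.4532, -0.2306, 0.0107]
tool_rot: [-3.141, 0.009, 0.002]
ft_force: [-1.0, -0.8, 0.5]
grip_width: 0.574
grip_force: 0.0
-25 1 [ -2. -26. -20.] [ -2. -26. -20.]
-20 7 [ -3. -26. -19.] [  6. -25. -16.]
-15 10 [-14. -31. -15.] [  6.  58. -10.]
-10 12 [-16. -26.  -9.] [ 6. 59. -6.]
219 268 [ 0.45392299 -0.23111347  0.0115422 ]
```

View pics/m1c.png

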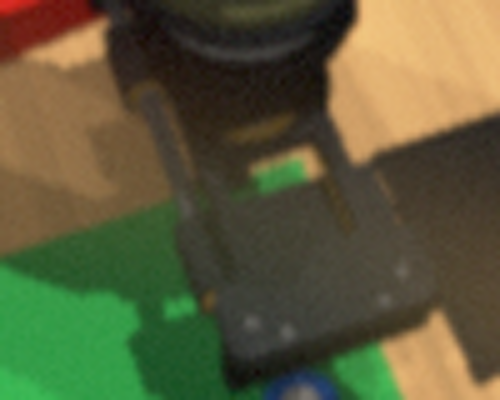

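```bash
python3 -m crank '[{"tx":-3,"ty":0,"tz":4,"turn":0},{"tx":-3,"ty":0,"tz":9,"turn":0},{"tx":-3,"ty":0,"tz":9,"turn":0}]'
python3 -m crank '[{"tx":0,"ty":0,"tz":0,"turn":0},{"tx":0,"ty":0,"tz":0,"turn":0},{"tx":0,"ty":0,"tz":0,"turn":0},{"tx":0,"ty":0,"tz":0,"turn":0},{"tx":0,"ty":0,"tz":0,"turn":0}]' 20 15
```

```text
time: 36.83
position: [0.4502, -0.2307, 0.0017]
tool_rot: [-3.141, 0.01, -0.0]
ft_force: [0.4, 0.7, 0.1]
grip_width: 0.575
grip_force: 0.0
time: 37.45
position: [0.4504, -0.2311, 0.0017]
tool_rot: [3.141, -0.01, 0.0]
ft_force: [-1.2, 0.3, 0.9]
grip_width: 0.336
grip_force: 15.0
```

```bash
python3 -m crank '[{"tx":0,"ty":0,"tz":-30,"turn":0},{"tx":0,"ty":0,"tz":-80,"turn":0},{"tx":0,"ty":0,"tz":-130,"turn":0},{"tx":0,"ty":0,"tz":-140,"turn":0}]'
python3 -c "
from h import *
t,a=np.array([.5595,.0319]),np.radians(7.37)
p=s2w(.020,.050,t,a); print(p); togo([*p,.048],90); print(ctrl.get_state()['joint_positions'].round(2))"
```

```text
time: 37.95
position: [0.4521, -0.2318, 0.1445]
tool_rot: [-3.141, 0.01, -0.009]
ft_force: [-0.3, 0.2, -0.8]
grip_width: 0.337
grip_force: 15.0
[0.57292095 0.08405245]
go [ 118.2 -316.6   97.4] turn -0.07 ynow -90.4 q7 -1.05
[-0.71  0.1   1.2   1.92 -0.1   1.18 -1.05]
```

```bash
python3 -m crank '[{"tx":14,"ty":-38,"tz":0,"turn":0},{"tx":34,"ty":-92,"tz":0,"turn":0},{"tx":54,"ty":-146,"tz":0,"turn":0},{"tx":75,"ty":-200,"tz":0,"turn":0},{"tx":95,"ty":-255,"tz":0,"turn":0}]'
python3 -m crank '[{"tx":20,"ty":-52,"tz":0,"turn":0},{"tx":23,"ty":-61,"tz":0,"turn":0},{"tx":23,"ty":-61,"tz":30,"turn":0},{"tx":23,"ty":-61,"tz":70,"turn":0},{"tx":23,"ty":-61,"tz":85,"turn":0}]'
python3 -c "
from h import *
t,a=np.array([.5595,.0319]),np.radians(7.37)
p=s2w(.020,.050,t,a); print(p); togo([*p,.048],90); print(ctrl.get_state()['joint_positions'].round(2))"
```

```text
time: 38.58
position: [0.5467, 0.0253, 0.1406]
tool_rot: [-3.141, 0.01, 0.002]
ft_force: [1.0, -0.6, 0.2]
grip_width: 0.335
grip_force: 15.0
time: 39.2
position: [0.5678, 0.083, 0.0537]
tool_rot: [3.14, -0.012, -0.008]
ft_force: [-0.2, 0.6, 0.8]
grip_width: 0.337
grip_force: 15.0
[0.57292095 0.08405245]
go [ 5.2 -1.1  5.7] turn -0.09 ynow -90.4 q7 -1.47
[-0.94  0.41  0.91  1.84 -0.37  1.07 -1.47]
```

```bash
python3 -m crank '[{"tx":3,"ty":0,"tz":0,"turn":0},{"tx":3,"ty":0,"tz":5,"turn":0},{"tx":3,"ty":0,"tz":8,"turn":0},{"tx":3,"ty":0,"tz":8,"turn":0}]'
python3 -c "
from h import *
togo([.5729,.0840,.048],90)"
```

```text
time: 39.7
position: [0.5735, 0.0844, 0.0491]
tool_rot: [-3.141, 0.01, -0.001]
ft_force: [0.0, 0.5, -1.3]
grip_width: 0.338
grip_force: 15.0
go [-0.6  0.4  1.1] turn -0.07 ynow -90.4 q7 -1.46
```

```bash
python3 -m crank '[{"tx":0,"ty":0,"tz":2,"turn":0},{"tx":0,"ty":0,"tz":2,"turn":0}]'
python3 -m crank '[{"tx":0,"ty":0,"tz":0,"turn":0},{"tx":0,"ty":0,"tz":0,"turn":0},{"tx":0,"ty":0,"tz":0,"turn":0},{"tx":0,"ty":0,"tz":0,"turn":0}]' 50
python3 -m crank '[{"tx":0,"ty":0,"tz":-20,"turn":0},{"tx":0,"ty":0,"tz":-60,"turn":0},{"tx":0,"ty":0,"tz":-100,"turn":0},{"tx":0,"ty":0,"tz":-110,"turn":0}]' | head -2
python3 -c "
from h import *
togo([.4475,-.304,.15],60); print(ctrl.get_state()['joint_positions'].round(2))"
```

```text
time: 39.95
position: [0.5734, 0.0844, 0.0468]
tool_rot: [-3.141, 0.01, -0.001]
ft_force: [0.5, -0.4, -1.4]
grip_width: 0.336
grip_force: 15.0
time: 40.45
position: [0.5733, 0.0842, 0.0467]
tool_rot: [-3.142, 0.01, -0.0]
ft_force: [-0.0, 0.2, 0.5]
grip_width: 0.567
grip_force: 0.0
time: 40.95
position: [0.5754, 0.0841, 0.1607]
go [-125.3  389.     9.1] turn 5.92 ynow -90.4 q7 -1.55
[-1.01  0.3   0.98  1.73 -0.26  1.25 -1.55]
```

```bash
python3 -m crank '[{"tx":-13,"ty":40,"tz":0,"turn":0},{"tx":-31,"ty":95,"tz":0,"turn":0},{"tx":-48,"ty":150,"tz":0,"turn":0},{"tx":-66,"ty":206,"tz":0,"turn":0},{"tx":-84,"ty":262,"tz":0,"turn":0}]' | head -2
python3 -m crank '[{"tx":-17,"ty":54,"tz":0,"turn":2},{"tx":-34,"ty":106,"tz":0,"turn":4},{"tx":-41,"ty":127,"tz":0,"turn":5.9},{"tx":-41,"ty":127,"tz":40,"turn":5.9},{"tx":-41,"ty":127,"tz":60,"turn":5.9}]'
python3 -c "
from h import *
togo([.4475,-.304,.002],60); print(ctrl.get_state()['joint_positions'].round(2))
for cn in ('side','top'):
    shot(cn); print([(np.round(r['xyz'],3).tolist(),round(r['confidence'],2)) for r in ctrl.mark_of(cn,'mount0')])"
```

```text
time: 41.58
position: [0.4866, -0.1786, 0.1567]
time: 42.2
position: [0.4445, -0.3034, 0.0949]
tool_rot: [-3.034, 0.811, 0.004]
ft_force: [-0.3, 0.2, -0.4]
grip_width: 0.575
grip_force: 0.0
go [ 3.2 -0.9 92.9] turn 0.02 ynow -119.9 q7 -1.26
[-0.42  0.32  1.13  1.9  -0.32  1.12 -1.26]
[([0.473, 0.031, 0.013], 0.74), ([0.416, -0.386, 0.004], 0.51), ([0.377, -0.305, 0.001], 0.47)]
[([0.573, 0.088, 0.045], 0.62)]
```

```bash
python3 -m crank '[{"tx":2,"ty":-1,"tz":40,"turn":0},{"tx":2,"ty":-1,"tz":75,"turn":0},{"tx":2,"ty":-1,"tz":92,"turn":0},{"tx":2,"ty":-1,"tz":92,"turn":0}]'
python3 -m crank '[{"tx":0,"ty":0,"tz":0,"turn":0},{"tx":0,"ty":0,"tz":0,"turn":0},{"tx":0,"ty":0,"tz":0,"turn":0},{"tx":0,"ty":0,"tz":0,"turn":0},{"tx":0,"ty":0,"tz":0,"turn":0}]' 20 15
python3 -m crank '[{"tx":0,"ty":0,"tz":-30,"turn":0},{"tx":0,"ty":0,"tz":-80,"turn":0},{"tx":0,"ty":0,"tz":-130,"turn":-2},{"tx":0,"ty":0,"tz":-140,"turn":-4},{"tx":0,"ty":0,"tz":-140,"turn":-5.9}]'
python3 -c "
from h import *
t,a=np.array([.5595,.0319]),np.radians(7.37)
p=s2w(.020,-.050,t,a); print(p); togo([*p,.048],90); print(ctrl.get_state()['joint_positions'].round(2))"
```

```text
time: 42.9
position: [0.4481, -0.304, 0.0048]
tool_rot: [3.036, -0.809, -0.001]
ft_force: [-0.0, 0.5, -0.1]
grip_width: 0.575
grip_force: 0.0
time: 43.52
position: [0.4488, -0.3042, 0.0055]
tool_rot: [-3.035, 0.809, -0.002]
ft_force: [0.2, 1.4, 6.0]
grip_width: 0.336
grip_force: 15.0
time: 44.15
position: [0.4486, -0.3044, 0.1459]
tool_rot: [3.141, -0.001, 0.004]
ft_force: [0.7, -0.1, -0.6]
grip_width: 0.332
grip_force: 15.0
[ 0.58574859 -0.0151214 ]
go [ 136.6 -289.5   98.2] turn -0.01 ynow -90.0 q7 -0.84
[-0.4   0.22  1.07  1.84 -0.21  1.2  -0.84]
```

```bash
python3 -m crank '[{"tx":18,"ty":-38,"tz":0,"turn":0},{"tx":42,"ty":-90,"tz":0,"turn":0},{"tx":67,"ty":-142,"tz":0,"turn":0},{"tx":92,"ty":-195,"tz":0,"turn":0},{"tx":116,"ty":-246,"tz":0,"turn":0}]' | head -2
python3 -m crank '[{"tx":18,"ty":-40,"tz":0,"turn":0},{"tx":20,"ty":-43,"tz":0,"turn":0},{"tx":20,"ty":-43,"tz":30,"turn":0},{"tx":20,"ty":-43,"tz":70,"turn":0},{"tx":20,"ty":-43,"tz":85,"turn":0}]'
python3 -m crank '[{"tx":0,"ty":0,"tz":0,"turn":0},{"tx":0,"ty":0,"tz":0,"turn":0}]'
python3 -c "
from h import *
togo([.5857,-.0151,.051],90)"
```

```text
time: 44.78
position: [0.5661, -0.0569, 0.1446]
time: 45.4
position: [0.5837, -0.0171, 0.0575]
tool_rot: [3.141, -0.013, -0.006]
ft_force: [0.4, 0.1, -0.3]
grip_width: 0.333
grip_force: 15.0
time: 45.65
position: [0.587, -0.0165, 0.0611]
tool_rot: [-3.141, 0.011, -0.004]
ft_force: [0.3, 0.4, 0.2]
grip_width: 0.334
grip_force: 15.0
go [-1.3 -1.4 10.1] turn -0.08 ynow -90.4 q7 -1.31
```

```bash
python3 -m crank '[{"tx":-1,"ty":-1,"tz":5,"turn":0},{"tx":-1,"ty":-1,"tz":9,"turn":0},{"tx":-1,"ty":-1,"tz":10,"turn":0},{"tx":-1,"ty":-1,"tz":10,"turn":0}]'
python3 -m crank '[{"tx":0,"ty":0,"tz":0,"turn":0},{"tx":0,"ty":0,"tz":0,"turn":0},{"tx":0,"ty":0,"tz":0,"turn":0},{"tx":0,"ty":0,"tz":0,"turn":0}]' 50
python3 -m crank '[{"tx":0,"ty":0,"tz":-20,"turn":0},{"tx":0,"ty":0,"tz":-60,"turn":0},{"tx":0,"ty":0,"tz":-100,"turn":0},{"tx":0,"ty":0,"tz":-110,"turn":0}]' | head -2
python3 -c "
from h import *
togo([.379,-.305,.15],90); print(ctrl.get_state()['joint_positions'].round(2))"
```

```text
time: 46.15
position: [0.5852, -0.0147, 0.0506]
tool_rot: [-3.141, 0.01, -0.001]
ft_force: [-1.1, 0.9, 4.9]
grip_width: 0.333
grip_force: 15.0
time: 46.65
position: [0.5848, -0.015, 0.0496]
tool_rot: [3.142, -0.01, -0.0]
ft_force: [-0.0, -0.6, 1.4]
grip_width: 0.569
grip_force: 0.0
time: 47.15
position: [0.587, -0.0155, 0.1638]
go [-206.   291.    12.2] turn -0.08 ynow -90.4 q7 -1.39
[-0.79  0.29  0.92  1.71 -0.25  1.25 -1.39]
```

```bash
python3 -m crank '[{"tx":-22,"ty":32,"tz":0,"turn":0},{"tx":-56,"ty":80,"tz":0,"turn":0},{"tx":-90,"ty":127,"tz":0,"turn":0},{"tx":-124,"ty":175,"tz":0,"turn":0},{"tx":-158,"ty":223,"tz":0,"turn":0}]' | head -2
python3 -m crank '[{"tx":-30,"ty":42,"tz":0,"turn":0},{"tx":-48,"ty":68,"tz":0,"turn":0},{"tx":-48,"ty":68,"tz":30,"turn":0},{"tx":-48,"ty":68,"tz":60,"turn":0},{"tx":-48,"ty":68,"tz":60,"turn":0}]'
python3 -c "
from h import *
togo([.379,-.305,.003],90); print(ctrl.get_state()['joint_positions'].round(2))
for cn in ('side','top'):
    shot(cn); print([(np.round(r['xyz'],3).tolist(),round(r['confidence'],2)) for r in ctrl.mark_of(cn,'mount0')])"
```

```text
time: 47.78
position: [0.424, -0.2383, 0.1597]
time: 48.4
position: [0.3748, -0.304, 0.0981]
tool_rot: [-3.141, 0.012, 0.008]
ft_force: [-0.5, -1.0, 0.0]
grip_width: 0.575
grip_force: 0.0
go [ 4.7  1.1 95.1] turn -0.09 ynow -90.4 q7 -0.85
[-0.5   0.1   1.19  2.02 -0.1   1.09 -0.85]
[([0.576, 0.082, 0.047], 0.69), ([0.414, -0.387, 0.004], 0.68), ([0.582, -0.021, 0.047], 0.62), ([0.606, 0.414, 0.003], 0.34), ([0.559, 0.033, 0.001], 0.28)]
[([0.588, -0.016, 0.042], 0.72), ([0.585, -0.015, 0.041], 0.61), ([0.419, -0.389, 0.0], 0.59), ([0.573, 0.085, 0.047], 0.41)]
```

```bash
python3 -m crank '[{"tx":3,"ty":1,"tz":40,"turn":0},{"tx":3,"ty":1,"tz":75,"turn":0},{"tx":3,"ty":1,"tz":95,"turn":0},{"tx":3,"ty":1,"tz":95,"turn":0}]'
python3 -m crank '[{"tx":0,"ty":0,"tz":0,"turn":0},{"tx":0,"ty":0,"tz":0,"turn":0},{"tx":0,"ty":0,"tz":0,"turn":0},{"tx":0,"ty":0,"tz":0,"turn":0},{"tx":0,"ty":0,"tz":0,"turn":0}]' 20 15
python3 -m crank '[{"tx":0,"ty":0,"tz":-30,"turn":0},{"tx":0,"ty":0,"tz":-80,"turn":0},{"tx":0,"ty":0,"tz":-130,"turn":0},{"tx":0,"ty":0,"tz":-140,"turn":0},{"tx":0,"ty":0,"tz":-140,"turn":0}]'
python3 -c "
from h import *
t,a=np.array([.5595,.0319]),np.radians(7.37)
p=s2w(-.050,-.050,t,a); print(p); togo([*p,.048],90); print(ctrl.get_state()['joint_positions'].round(2))"
```

```text
time: 49.1
position: [0.3798, -0.3053, 0.0046]
tool_rot: [-3.141, 0.01, 0.002]
ft_force: [0.3, -0.8, 1.1]
grip_width: 0.573
grip_force: 0.0
time: 49.72
position: [0.3809, -0.3058, 0.0055]
tool_rot: [-3.141, 0.01, -0.002]
ft_force: [-1.1, 1.3, 6.5]
grip_width: 0.337
grip_force: 15.0
time: 50.35
position: [0.3804, -0.3052, 0.1447]
tool_rot: [-3.14, 0.009, -0.003]
ft_force: [-0.8, 0.9, 0.1]
grip_width: 0.336
grip_force: 15.0
[ 0.51632689 -0.02410074]
go [ 134.2 -281.7   97.3] turn -0.06 ynow -90.3 q7 -0.95
[-0.56 -0.01  1.19  1.96  0.01  1.18 -0.95]
```

```bash
python3 -m crank '[{"tx":18,"ty":-38,"tz":0,"turn":0},{"tx":42,"ty":-90,"tz":0,"turn":0},{"tx":67,"ty":-142,"tz":0,"turn":0},{"tx":92,"ty":-195,"tz":0,"turn":0},{"tx":116,"ty":-246,"tz":0,"turn":0}]' | head -2
python3 -m crank '[{"tx":17,"ty":-34,"tz":0,"turn":0},{"tx":17,"ty":-35,"tz":0,"turn":0},{"tx":17,"ty":-35,"tz":30,"turn":0},{"tx":17,"ty":-35,"tz":70,"turn":0},{"tx":17,"ty":-35,"tz":85,"turn":0}]'
python3 -m crank '[{"tx":0,"ty":0,"tz":0,"turn":0},{"tx":0,"ty":0,"tz":0,"turn":0}]' | head -2
python3 -c "
from h import *
togo([.5163,-.0241,.051],90)"
```

```text
time: 50.98
position: [0.4967, -0.0585, 0.1423]
time: 51.6
position: [0.5115, -0.027, 0.0562]
tool_rot: [3.14, -0.013, -0.01]
ft_force: [0.1, 0.2, 0.3]
grip_width: 0.331
grip_force: 15.0
time: 51.85
position: [0.5156, -0.0259, 0.0606]
go [ 0.6 -1.8  9.6] turn -0.08 ynow -90.4 q7 -1.4
```

```bash
python3 -m crank '[{"tx":0.5,"ty":-2,"tz":5,"turn":0},{"tx":0.5,"ty":-2,"tz":9,"turn":0},{"tx":0.5,"ty":-2,"tz":10,"turn":0},{"tx":0.5,"ty":-2,"tz":10,"turn":0}]'
python3 -m crank '[{"tx":0,"ty":0,"tz":0,"turn":0},{"tx":0,"ty":0,"tz":0,"turn":0},{"tx":0,"ty":0,"tz":0,"turn":0},{"tx":0,"ty":0,"tz":0,"turn":0}]' 50
python3 -m crank '[{"tx":0,"ty":0,"tz":-20,"turn":0},{"tx":0,"ty":0,"tz":-60,"turn":0},{"tx":0,"ty":0,"tz":-100,"turn":0},{"tx":0,"ty":0,"tz":-130,"turn":0}]' | head -2
python3 - <<'E'
from h import *
for cn in("side","top"):
    im,d,P=shot(cn,"e_"+cn); H,S,V=cv2.split(cv2.cvtColor(im,cv2.COLOR_RGB2HSV));z=P[...,2]
    m=(H>20)&(H<35)&(S>150)&(V>100)&(abs(P[...,0]-.61)<.12)&(abs(P[...,1]+.26)<.12)&(z>.078)
    print(cn,cv2.minAreaRect(P[m][:,:2].astype(np.float32)))
    for q in("mount0","brush","brush_pad","chip0"): print(q,[(np.round(r['xyz'],3).tolist(),round(r['confidence'],2)) for r in ctrl.mark_of(cn,q)])
togo([.639,-.255,.15],91); print(ctrl.get_state()['joint_positions'].round(2))
E
```

```text
time: 52.35
position: [0.5157, -0.0231, 0.0505]
tool_rot: [-3.141, 0.01, -0.001]
ft_force: [-1.8, 0.9, 5.3]
grip_width: 0.333
grip_force: 15.0
time: 52.85
position: [0.5152, -0.0235, 0.0496]
tool_rot: [3.142, -0.01, -0.0]
ft_force: [0.6, 0.5, 0.7]
grip_width: 0.568
grip_force: 0.0
time: 53.35
position: [0.5157, -0.0237, 0.1814]
side ((0.635014533996582, -0.2552857995033264), (0.058942582458257675, 0.019491078332066536), 1.0245541334152222)
mount0 [([0.417, -0.388, 0.005], 0.73), ([0.58, -0.02, 0.048], 0.72), ([0.513, -0.024, 0.048], 0.64), ([0.576, 0.082, 0.045], 0.37)]
brush [([0.638, -0.257, 0.002], 0.64)]
brush_pad [([0.592, -0.255, -0.001], 0.95)]
chip0 [([0.474, 0.001, 0.012], 0.6), ([0.464, 0.062, 0.01], 0.44), ([0.471, 0.032, 0.016], 0.4)]
top ((0.640453040599823, -0.2517079710960388), (0.05892026796936989, 0.017910653725266457), 0.6729223132133484)
mount0 [([0.415, -0.388, 0.002], 0.65), ([0.56, 0.031, -0.001], 0.46), ([0.576, 0.088, 0.048], 0.4), ([0.587, -0.016, 0.039], 0.31), ([0.638, -0.249, 0.001], 0.17)]
brush [([0.64, -0.25, 0.002], 0.75)]
brush_pad [([0.588, -0.255, -0.002], 0.62), ([0.697, 0.004, 0.048], 0.18)]
chip0 [([0.469, 0.064, 0.012], 0.49)]
go [125.9 230.5  28.7] turn -0.28 ynow -90.4 q7 -1.53
[-0.86  0.05  0.89  1.85 -0.04  1.26 -1.53]
```

View pics/e_side.png

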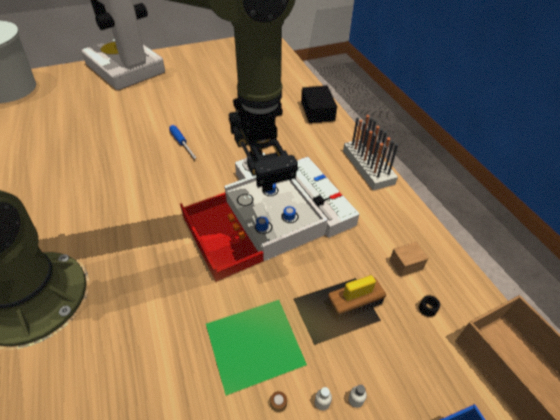

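The side view shows the mounts in their rings at (263,224), (289,213) and (268,188). The mat is empty and the chips are still in the trough. The brush is standing but shifted to (358,293), so I'll bring it back onto the pad.

```bash
python3 -m crank '[{"tx":20,"ty":36,"tz":0,"turn":0},{"tx":46,"ty":85,"tz":0,"turn":0},{"tx":73,"ty":133,"tz":0,"turn":0},{"tx":99,"ty":182,"tz":0,"turn":0},{"tx":124,"ty":228,"tz":0,"turn":-0.2}]' | head -2
python3 -m crank '[{"tx":0,"ty":0,"tz":10,"turn":0},{"tx":0,"ty":0,"tz":30,"turn":0},{"tx":0,"ty":0,"tz":30,"turn":0}]'
python3 -c "
from h import *
togo([.638,-.2535,.052],91); print(ctrl.get_state()['joint_positions'].round(2))"
```

```text
time: 54.48
position: [0.6386, -0.2537, 0.1784]
time: 54.85
position: [0.6368, -0.2491, 0.1468]
tool_rot: [-3.138, -0.021, 0.006]
ft_force: [-0.1, 0.1, 0.1]
grip_width: 0.577
grip_force: 0.0
go [ 1.6  4.7 94.8] turn -0.05 ynow -89.2 q7 -0.91
[-0.29  0.57  0.9   1.46 -0.45  1.33 -0.91]
```

```bash
python3 -m crank '[{"tx":1,"ty":2,"tz":30,"turn":0},{"tx":1,"ty":2,"tz":65,"turn":0},{"tx":1,"ty":2,"tz":92,"turn":0},{"tx":1,"ty":2,"tz":95,"turn":0},{"tx":1,"ty":2,"tz":95,"turn":0}]'
python3 -m crank '[{"tx":0,"ty":0,"tz":0,"turn":0},{"tx":0,"ty":0,"tz":0,"turn":0},{"tx":0,"ty":0,"tz":0,"turn":0},{"tx":0,"ty":0,"tz":0,"turn":0},{"tx":0,"ty":0,"tz":0,"turn":0}]' 10 25
python3 -m crank '[{"tx":0,"ty":0,"tz":0,"turn":0},{"tx":0,"ty":0,"tz":0,"turn":0},{"tx":0,"ty":0,"tz":0,"turn":0}]'
python3 -c "
from h import *
togo([.591,-.256,.052],91)"
```

```text
time: 55.48
position: [0.6396, -0.2535, 0.0559]
tool_rot: [3.141, 0.019, 0.002]
ft_force: [-0.2, -0.2, 0.5]
grip_width: 0.572
grip_force: 0.0
time: 56.1
position: [0.639, -0.2544, 0.0549]
tool_rot: [-3.142, -0.017, -0.0]
ft_force: [-0.6, 0.6, 1.8]
grip_width: 0.225
grip_force: 25.0
time: 56.48
position: [0.639, -0.2544, 0.0549]
tool_rot: [3.142, 0.017, 0.0]
ft_force: [-0.0, 0.1, 2.9]
grip_width: 0.226
grip_force: 25.0
go [-48.    1.1   2.9] turn -0.07 ynow -89.4 q7 -0.87
```

Lift, shift and lower onto the pad.

```bash
python3 -m crank '[{"tx":0,"ty":0,"tz":-15,"turn":0},{"tx":-25,"ty":0,"tz":-20,"turn":0},{"tx":-48,"ty":1,"tz":-20,"turn":0},{"tx":-48,"ty":1,"tz":-20,"turn":0},{"tx":-48,"ty":1,"tz":-10,"turn":0}]'
python3 -m crank '[{"tx":0,"ty":0,"tz":6,"turn":0},{"tx":0,"ty":0,"tz":9.5,"turn":0},{"tx":0,"ty":0,"tz":9.5,"turn":0},{"tx":0,"ty":0,"tz":9.5,"turn":0}]'
```

```text
time: 57.1
position: [0.5927, -0.2557, 0.0655]
tool_rot: [3.141, 0.018, 0.005]
ft_force: [-0.5, -0.6, -1.3]
grip_width: 0.228
grip_force: 25.0
time: 57.6
position: [0.5911, -0.2558, 0.0549]
tool_rot: [3.141, 0.018, -0.0]
ft_force: [-0.4, 0.5, -0.1]
grip_width: 0.232
grip_force: 25.0
```

```bash
python3 -m crank '[{"tx":0,"ty":0,"tz":0,"turn":0},{"tx":0,"ty":0,"tz":0,"turn":0},{"tx":0,"ty":0,"tz":0,"turn":0},{"tx":0,"ty":0,"tz":0,"turn":0},{"tx":0,"ty":0,"tz":0,"turn":0}]' 60
python3 -m crank '[{"tx":0,"ty":0,"tz":-20,"turn":0},{"tx":0,"ty":0,"tz":-60,"turn":0},{"tx":0,"ty":0,"tz":-110,"turn":0},{"tx":0,"ty":0,"tz":-160,"turn":0},{"tx":0,"ty":0,"tz":-160,"turn":0}]'
python3 -m crank '[{"tx":0,"ty":0,"tz":0,"turn":0},{"tx":0,"ty":0,"tz":0,"turn":0},{"tx":0,"ty":0,"tz":0,"turn":0},{"tx":0,"ty":0,"tz":0,"turn":0},{"tx":0,"ty":0,"tz":0,"turn":0}]' | head -1
python3 - <<'E'
from h import *
t,a=np.array([.5595,.0319]),np.radians(7.37)
needle(t,a,2)
for cn in("side","top"):
    im,d,P=shot(cn,"f_"+cn); H,S,V=cv2.split(cv2.cvtColor(im,cv2.COLOR_RGB2HSV));z=P[...,2]
    m=(H>20)&(H<35)&(S>150)&(V>100)&(abs(P[...,0]-.61)<.12)&(abs(P[...,1]+.26)<.12)&(z>.07)
    if m.sum()>9: print(cn,cv2.minAreaRect(P[m][:,:2].astype(np.float32)),z[m].max())
    for q in("mount0","chip0","brush"): print(q,[(np.round(r['xyz'],3).tolist(),round(r['confidence'],2)) for r in ctrl.mark_of(cn,q)])
print([s2w(x,y,t,a).round(3) for x,y in SP])
E
```

```text
time: 58.22
position: [0.5909, -0.2558, 0.0552]
tool_rot: [-3.142, -0.017, -0.0]
ft_force: [0.4, 0.4, -0.2]
grip_width: 0.663
grip_force: 0.0
time: 58.85
position: [0.593, -0.258, 0.2215]
tool_rot: [3.138, 0.016, 0.014]
ft_force: [0.1, 0.4, -0.4]
grip_width: 0.689
grip_force: 0.0
time: 59.48
top x 0.1265 red None dark -43.5 482.0
top x 0.1295 red None dark -42.5 839.0
top x 0.1325 red None dark -41.9 1140.0
top x 0.1355 red None dark -44.5 1106.0
top x 0.1385 red -43.2 dark -45.5 261.0
top x 0.1415 red -43.1 dark -41.3 237.0
top x 0.1445 red -43.1 dark None 16.0
top x 0.1475 red -43.0 dark None 12.0
top x 0.1505 red -43.1 dark None 46.0
top x 0.1535 red -42.7 dark -36.9 83.0
top x 0.1565 red -42.9 dark -35.2 72.0
top x 0.1595 red -42.9 dark None 37.0
top x 0.1625 red -42.9 dark None 45.0
top x 0.1655 red -43.1 dark None 27.0
top x 0.1685 red -42.6 dark None 14.0Traceback (most recent call last):
  File "<stdin>", line 3, in <module>
  File "h.py", line 67, in needle
    for i in range(rows[0]-30,rows[-1]+1,6):
                   ~~~~^^^
IndexError: index 0 is out of bounds for axis 0 with size 0
```

Run:
```python
from h import *
t,a=np.array([.5595,.0319]),np.radians(7.37)
for cn in("side","top"):
    im,d,P=shot(cn,"f_"+cn); H,S,V=cv2.split(cv2.cvtColor(im,cv2.COLOR_RGB2HSV));z=P[...,2]
    m=(H>20)&(H<35)&(S>150)&(V>100)&(abs(P[...,0]-.61)<.12)&(abs(P[...,1]+.26)<.12)&(z>.07)
    if m.sum()>9: print(cn,cv2.minAreaRect(P[m][:,:2].astype(np.float32)),z[m].max())
    for q in("mount0","chip0","brush"): print(q,[(np.round(r['xyz'],3).tolist(),round(r['confidence'],2)) for r in ctrl.mark_of(cn,q)])
A=cv2.resize(im[120:290,180:400,::-1],(400,310)); cv2.imwrite('pics/fin.png',np.hstack([A,cv2.resize(cv2.imread('pics/f_side.png'),(400,310))]))
print([s2w(x,y,t,a).round(3).tolist() for x,y in SP])
```

```text
side ((0.5878317356109619, -0.2567954361438751), (0.061821408569812775, 0.019369617104530334), 0.3288423717021942) 0.08351652519050234
mount0 [([0.582, -0.018, 0.048], 0.56), ([0.416, -0.387, 0.003], 0.55), ([0.576, 0.086, 0.046], 0.47), ([0.512, -0.025, 0.046], 0.46)]
chip0 [([0.491, -0.407, -0.002], 0.67), ([0.469, 0.059, 0.01], 0.43), ([0.473, 0.002, 0.014], 0.39), ([0.471, 0.03, 0.013], 0.37)]
brush [([0.591, -0.255, 0.002], 0.91)]
mount0 [([0.574, 0.085, 0.049], 0.67), ([0.415, -0.388, 0.001], 0.53), ([0.515, -0.021, 0.043], 0.52), ([0.585, -0.018, 0.044], 0.5)]
chip0 [([0.47, 0.024, 0.013], 0.58), ([0.464, 0.062, 0.016], 0.55), ([0.473, -0.004, 0.013], 0.47)]
brush [([0.568, 0.196, 0.079], 0.28)]
[[0.516, -0.024], [0.503, 0.075], [0.586, -0.015], [0.573, 0.084]]
```

View pics/fin.png

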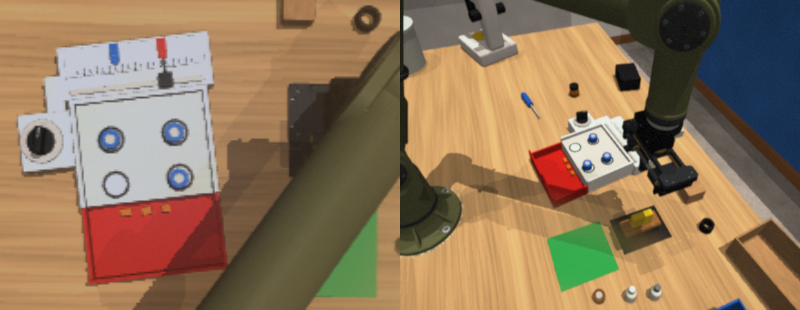

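The final view shows the mounts centred in three rings at (110,139), (174,132) and (180,178). The chips lie in the trough at y≈210, and the needle stands under the red mark at (163,65). The brush is upright on its pad, the gripper is clear of everything, and the bystanders are where they were.

```bash
python3 -c "
from bench import ctrl
print(ctrl.close_job())"
```

```text
the job is handed in; nothing more can be done
None
```

The job is handed in, though no verdict came back: by the last camera check all three chips are in the trough, the needle is on the red mark to within about 1 mm, three mounts sit centred in rings and the brush stands on its pad.

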